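# Weigh a wood-drying sample on the beam balance

### The arm

A 6-joint arm with a two-finger parallel gripper is mounted at the origin on a cart in front of the work surface, level with it; the furniture and walls round the work are solid. World frame = base frame: x ahead of the robot, y to its left, z up, the work surface at z = 0. Lengths are in m, angles in rad, forces in N, time in s.
With the tool pointing down it reaches from about 0.35 to 0.85 m from the base axis. Payload 8.1 kg.
Tool frame: the origin (TCP) lies on the centre line of the jaws, within the pads' length; the fingertips stand 25 mm ahead of it and the grasp point (between the pads) lies 6 mm ahead of it (bot.tcp_to_tips is the distance from the TCP to the fingertips, in m); z points along the fingers, y is the direction in which the jaws open and shut (so a half turn about z gives the same grasp; the last joint's range is limited). The gripper opens to 85 mm and grips with 20 to 120 N. Pads are 22 mm wide; open, the fingers measure 114 mm over their backs; the gripper's body (76 mm by 85 mm) begins 54 mm behind the grasp point. The pads swing forward as they close: fully open they stand 13 mm farther back than shut.
Start: joints at [1.093, 0.13, 1.488, -0, 1.523, -0.085], TCP at [0.23, 0.554, 0.232] pointing down, gripper open.
Joint ranges: [-2.96, 2.96], [-0.89, 2.26], [0.02, 2.5], [-1.34, 4.48], [0, 2.73], [-2.66, 2.66]. Speed limits (rad/s): [2.39, 2.39, 2.79, 3.14, 3.14, 3.14].

### API

Orientations are given as [roll, pitch, yaw] about the fixed x, y, z axes, in that order (R = Rz(yaw) Ry(pitch) Rx(roll)).
In Python, from cell import readout, viewer, workorder, bot gives the robot as it stands.
- The arm moves only by the tool drive_tool, never from a script. Its argument "steps" is a list of rows, each a list of 7 numbers: the shift along the tool's x, y, z in units of 40 mm (1.0 is 40 mm), then the turn, a rotation vector about the tool's x, y, z in units of 6 degrees (1.0 is 6 degrees), then the gripper's target within -1 to 1 (shut at 1, half-way at 0, fully open at -1). In form: [[dx, dy, dz, rx, ry, rz, claw], ...]. A call has 1 to 20 rows; each row is the pose to reach, as a shift and turn from the pose commanded when the call began, along the tool's axes at that moment; what a row does not reach only later rows make up. A row lasts 1/12 s, in which the tool goes at most 41.7 mm and 7.16 degrees, less where a joint would pass 70% of its speed; a pose out of reach is approached as far as the arm can. A call with a gripper value outside its range is refused whole. The fingers move at their own pace and stop on an object; "squeeze" is the grip in N (left out, the last holds). Time passes only in rows, so rows that repeat a pose let the fingers close. It gives the time, the measured TCP pose, the force and the opening at its end, in the units of the state.
- readout.get_state(): the state, without advancing time (a new reading comes with each control period).
- viewer.grab_frame(name): name is "scene" or "side" or "wrist"; returns the picture (480x640x3 uint8, red, green, blue); there is no depth.
- viewer.camera_params(name): a dict with "K" (3x3 intrinsics, pixels), "xyz" and "rotation" of the camera in the world. Camera axes: x right, y up, looking along -z (the intrinsics and any distortion apply to the point x, -y, -z); pixel columns grow to the right and rows downward; lengths in m; the calibration is good to about 2 mm. A picture is of the moment at which its call begins: read the wrist's pose just before it. camera_params takes no time and is no camera call; for the wrist camera it gives the pose at the moment of the call.
- workorder.finish_job(): hands the job in, once; it reports no verdict.
The state is a dict: "t": time; "q": joint angles; "dq": joint speeds; "joint_efforts": joint torques, N m; "tool_pos": TCP position; "eef_rot": TCP orientation; "contact_force": force on the tool from outside, world axes, zero at the start; "moment": the same for the moment, N m; "finger_gap": finger opening in m.
Only numpy, scipy, OpenCV 4.12 (cv2) and the standard library are available. Lean on these libraries where they do the work, as an engineer would, in place of code of your own. Each camera call takes 0.05 s, during which the arm holds its last target.

### The job

See how far the timber has dried: hang the pale wood sample with the red-sealed ends by its wire loop on the hook of the beam balance, then slide the brass poise along the beam by its knob until the red pointer comes to rest inside the green band, and let go. The beam's bearings are delicate, so never load the beam, hook or poise with more than about 20 N (pinching counts, both fingers together), do not tip or drop the sample, and leave the tea glass and the wax tin where they are.

Things in the scene. Friction and masses are not known exactly. Their poses are not given: they have to be found in the camera images.
- stand: Grey stand of the balance, fixed to the bench: foot 104 x 144 x 22 mm, pillar to 188 mm. Origin: centre of the foot's underside. z up; the level beam runs along its y at 175 mm height (x = 0): hook at y = -100 mm, poise on the +y side, index plate (78 mm high, top 214 mm) at y = +252 mm. A thin arm runs along +y 118 mm up, under the beam.
- beam: Pivoted aluminium beam, 6 mm wide, 12 mm high; origin at its pivot, axes as the stand's when level. Tips freely about x, at most 0.12 rad either way to its stops; a magnet damps it and it rests about 1.5 s after a change. A plain steel counterweight (33 mm dia) is fixed at y = -66 to -36 mm. With no load it levels with the poise 60 mm from the pivot. Forcing it with over 20 N fails.
- pointer (a point): Tip of the red pointer at the beam's end, 250 mm from the pivot on the beam's centre line. Near balance it rises about 3 mm for each 1 mm that the poise stands too near the pivot (and sinks if too far); it reaches the stops 30 mm above or below the index.
- index (a point): Middle of the green band (14 mm high) on the white index plate, at the height of the pointer when the beam is level. Fixed to the stand, axes as the stand's.
- hook (a point): Seat of the steel wire hook at the beam's end: centre of the 5 mm wire at the bottom of its V, 100 mm from the pivot. From the seat the wire rises outward (away from the pivot, along -y of the stand) to a tip 13 mm out and 19 mm up, and inward to the beam 14 mm in. Seat moves 12 mm up or down from level as the beam tips; it starts up.
- poise_knob (a point): Middle of the dark upright knob (15 mm dia, from 14 to 46 mm above the beam's centre line; this point 32 mm above it) on the brass poise, 150 g, a drum of 32 mm dia, 28 mm long, that slides on the beam from 60 to 198 mm from the pivot. It stays where it is left: about 2.5 N of drag. The wanted place depends on the sample's unknown weight; it starts too near the pivot.
- sample_tag (a point): Centre of the dark wooden tag on top of the sample's wire loop, 123 mm above the sample's underside, 21 mm above sample_eye: 22 mm along the sample's x, 10 mm along y, 30 mm along z; hold the sample here. Axes are the sample's. Sample: pale block 48 x 48 x 58 mm, standing on the bench, red ends facing its +y and -y; 80 to 200 g.
- sample_eye (a point): Centre of the top bar of the sample's wire loop (4 mm wire), which hangs on the hook, 102 mm above the sample's underside. The loop lies in the sample's xz plane, so the hook passes through it along the sample's y: opening 30 mm along x and 42 mm high, the block's top 44 mm below this point. Hung, this point is 5 mm above the hook point.
- tea_glass: Tumbler with some tea, 85 mm dia, 90 mm high, loose, at the front right; origin at the centre of its underside. Leave alone.
- wax_tin: Low open tin of wax, 61 mm dia, 18 mm high, loose, at the back left; origin at the centre of its underside. Leave alone.
Mind the look-alikes: they are no part of the job. Leave any pink or purple look-alike of the part that bears sample_tag alone.

How it is judged:
On the way:
1. the sample's loop is on the hook (distance between sample_eye and hook below 0.012 m), for 0.3 s.
At the end, for the whole second after the job is handed in: The sample hangs upright by its loop on the hook, and the beam is at rest with the pointer within 8 mm of the index line (inside the green band) (z of pointer in the frame of index between -0.008 and 0.008 m and distance between sample_eye and hook below 0.012 m and angle between sample_eye's own z axis and vertical below 0.2 rad and angular speed of beam below 0.1 rad/s); the robot touches nothing.
It fails at once if the beam, its hook or the poise is pushed, pinched or loaded with more than 20 N in all (contact force between beam and anything else above 20 N).
It fails at once if the sample is tipped over or dropped (angle between sample_tag's own z axis and vertical above 0.7 rad).
It fails at once if the tea glass or the wax tin is moved (distance of any of tea_glass, wax_tin from where it was at the start of the episode above 0.02 m).
It also fails if it takes over 72 s, if anything falls off the work surface, if the arm or the gripper's body presses on something with over 40 N, if the wrist force passes 120 N, or if a joint passes its speed limit or range.

## Working session

There is one attempt and no reset: what is moved stays moved. The work goes in short steps, Python scripts to look and compute and a tool call to move; the robot and the scene stay as the last step left them, time stands still between calls to the robot, and variables do not carry over. Pictures are saved under pics/ and viewed, and the job is handed in when it is done.

Besides the shell and the picture viewer there is one more tool, called after "Request:" as name([rows], argument=value, ...), one row to a line, values as JSON. drive_tool: Moves the arm, as the interface text tells. Its arguments: {"type":"object","properties":{"steps":{"type":"array","items":{"type":"array","items":{"type":"number"}}},"squeeze":{"type":"number"}},"required":["steps"]}

```bash
ls; mkdir -p pics
cat > h.py <<'E'
import numpy as np, cv2
from cell import readout, viewer, workorder, bot
def grab(n,f):
    p=viewer.camera_params(n); im=viewer.grab_frame(n); cv2.imwrite('pics/'+f+'.png',im[:,:,::-1]); np.savez('pics/'+f+'.npz',K=p['K'],xyz=p['xyz'],R=p['rotation'],im=im); return im,p
def ray(p,uv):
    K=np.array(p['K']);R=np.array(p['rotation'] if 'rotation' in p else p['R'])
    a=np.linalg.inv(K)@np.array([uv[0],uv[1],1.]); d=R@np.array([a[0],-a[1],-a[2]]); return np.array(p['xyz']),d/np.linalg.norm(d)
def plane(p,uv,z):
    o,d=ray(p,uv); return o+d*(z-o[2])/d[2]
def tri(l):
    A=np.zeros((3,3));b=np.zeros(3);L=[ray(p,uv) for p,uv in l]
    for o,d in L:
        M=np.eye(3)-np.outer(d,d);A+=M;b+=M@o
    x=np.linalg.solve(A,b); return x,[float(np.linalg.norm((np.eye(3)-np.outer(d,d))@(x-o))) for o,d in L]
def load(f): return dict(np.load('pics/'+f+'.npz'))
def proj(p,X):
    R=np.array(p['R'] if 'R' in p else p['rotation']);c=R.T@(np.array(X)-np.array(p['xyz']));u=np.array(p['K'])@np.array([c[0],-c[1],-c[2]]);return u[:2]/u[2]
E
python3 - <<'E'
from h import *
for n in ['scene','side','wrist']:
    im,p=grab(n,n+'0'); print(n,p)
s=readout.get_state();print(s)
E
```

```text
pics
scene {'K': array([[548.86674956,   0.        , 304.99317014],
       [  0.        , 548.86674956, 244.89688607],
       [  0.        ,   0.        ,   1.        ]]), 'xyz': array([ 0.09922389, -0.9409158 ,  1.2982128 ]), 'rotation': array([ 0.71081893,  0.00864033, -0.44572725])}
side {'K': array([[569.28987089,   0.        , 313.75567297],
       [  0.        , 569.28987089, 239.57500008],
       [  0.        ,   0.        ,   1.        ]]), 'xyz': array([0.34590381, 1.33563759, 0.97874878]), 'rotation': array([ 1.03720614, -0.00706663, -2.98888449])}
wrist {'K': array([[391.5435283 ,   0.        , 312.955862  ],
       [  0.        , 391.5435283 , 239.64399348],
       [  0.        ,   0.        ,   1.        ]]), 'xyz': array([0.15718545, 0.58397742, 0.37353291]), 'rotation': array([-0.30889015,  0.00270915,  1.17731991])}
{'t': 0.15, 'q': array([ 1.09259307e+00,  1.30975302e-01,  1.48904346e+00,  1.83196849e-05,
        1.52300490e+00, -8.53853632e-02]), 'dq': array([-0.00045111, -0.00269596, -0.00258259, -0.00071788, -0.0015132 ,
       -0.00011771]), 'joint_efforts': array([ 7.55214987e-04, -5.70061862e+01, -5.01156521e+01, -1.64263215e-04,
        9.52774164e-03, -1.35882593e-05]), 'tool_pos': array([0.229444  , 0.55393487, 0.23128494]), 'eef_rot': array([-3.14016842e+00, -1.40269475e-04,  2.74877377e+00]), 'contact_force': array([ 0.8942908 ,  0.30067382, -0.16096245]), 'moment': array([-0.02275802,  0.00062291,  0.02543028]), 'finger_gap': 0.08546176177264005}
```

```bash
python3 - <<'E'
s=open('h.py').read()
s=s.replace("import numpy as np, cv2","import numpy as np, cv2\nfrom scipy.spatial.transform import Rotation as Ro\ndef RM(p):\n    r=np.array(p['R'] if 'R' in p else p['rotation'])\n    return Ro.from_euler('xyz',r).as_matrix() if r.shape==(3,) else r")
s=s.replace("R=np.array(p['rotation'] if 'rotation' in p else p['R'])","R=RM(p)").replace("R=np.array(p['R'] if 'R' in p else p['rotation']);c","R=RM(p);c")
open('h.py','w').write(s)
E
cat h.py | head -20
```

```text
import numpy as np, cv2
from scipy.spatial.transform import Rotation as Ro
def RM(p):
    r=np.array(p['R'] if 'R' in p else p['rotation'])
    return Ro.from_euler('xyz',r).as_matrix() if r.shape==(3,) else r
from cell import readout, viewer, workorder, bot
def grab(n,f):
    p=viewer.camera_params(n); im=viewer.grab_frame(n); cv2.imwrite('pics/'+f+'.png',im[:,:,::-1]); np.savez('pics/'+f+'.npz',K=p['K'],xyz=p['xyz'],R=p['rotation'],im=im); return im,p
def ray(p,uv):
    K=np.array(p['K']);R=RM(p)
    a=np.linalg.inv(K)@np.array([uv[0],uv[1],1.]); d=R@np.array([a[0],-a[1],-a[2]]); return np.array(p['xyz']),d/np.linalg.norm(d)
def plane(p,uv,z):
    o,d=ray(p,uv); return o+d*(z-o[2])/d[2]
def tri(l):
    A=np.zeros((3,3));b=np.zeros(3);L=[ray(p,uv) for p,uv in l]
    for o,d in L:
        M=np.eye(3)-np.outer(d,d);A+=M;b+=M@o
    x=np.linalg.solve(A,b); return x,[float(np.linalg.norm((np.eye(3)-np.outer(d,d))@(x-o))) for o,d in L]
def load(f): return dict(np.load('pics/'+f+'.npz'))
def proj(p,X):
```

View pics/scene0.png

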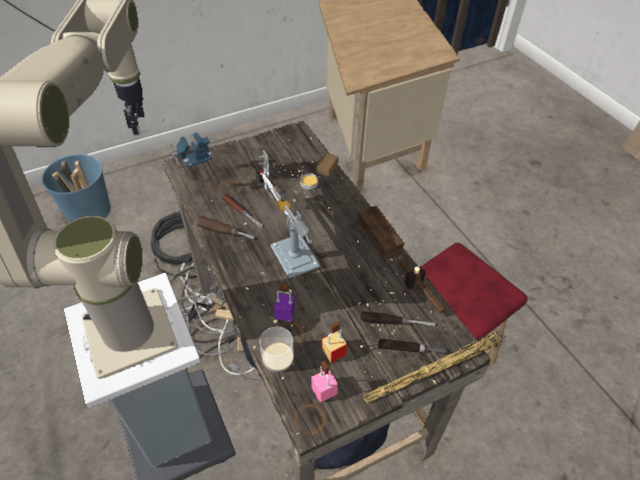

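View pics/side0.png

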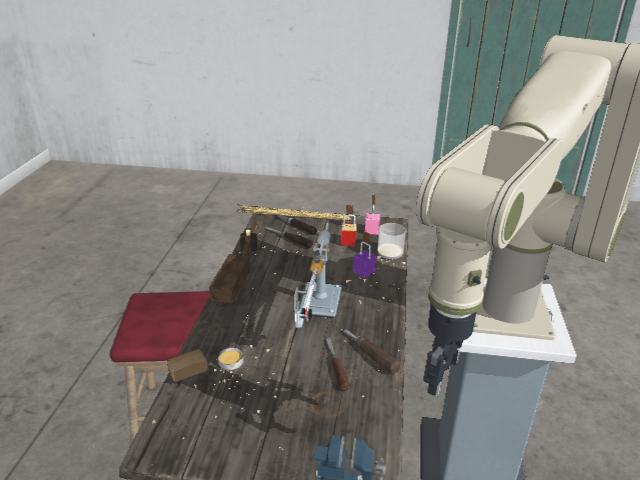

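View pics/wrist0.png

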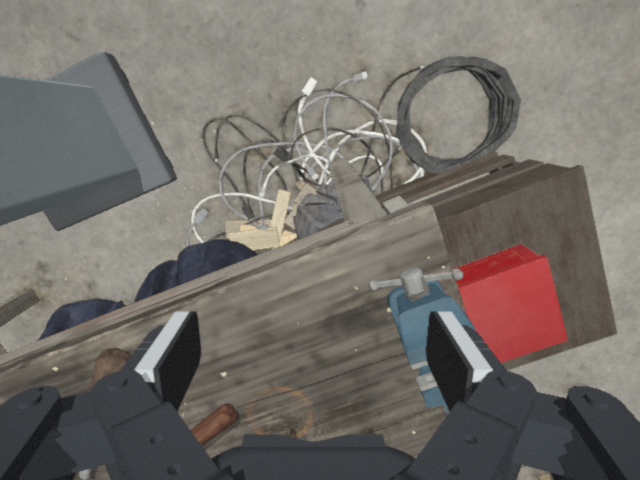

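Run:
```python
from h import *
a=cv2.imread('pics/scene0.png');b=cv2.imread('pics/side0.png')
def z(i,x0,y0,x1,y1,f,n): cv2.imwrite('pics/'+n+'.png',cv2.resize(i[y0:y1,x0:x1],None,fx=f,fy=f,interpolation=cv2.INTER_CUBIC))
z(a,250,280,370,410,5,'z1');z(a,240,140,340,290,4,'z2');z(b,280,180,420,330,5,'z3')
```

```text
(no output)
```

View pics/z1.png

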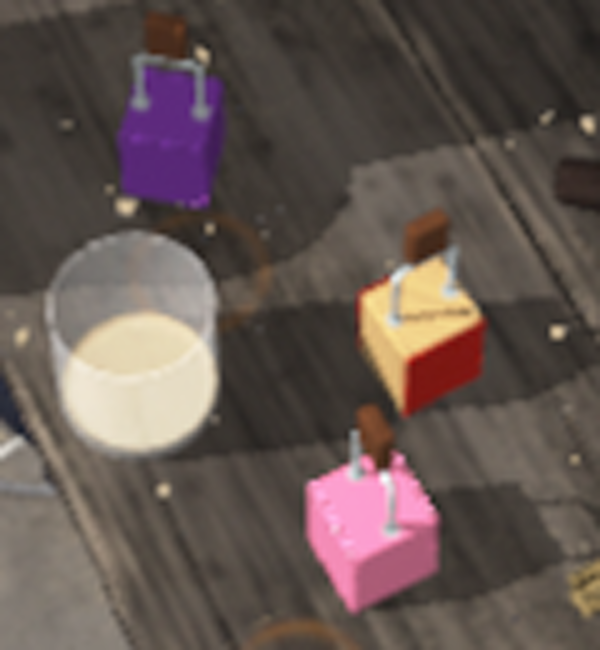

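View pics/z2.png

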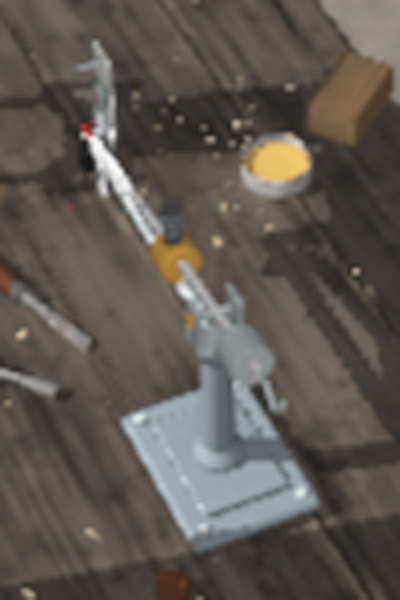

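View pics/z3.png

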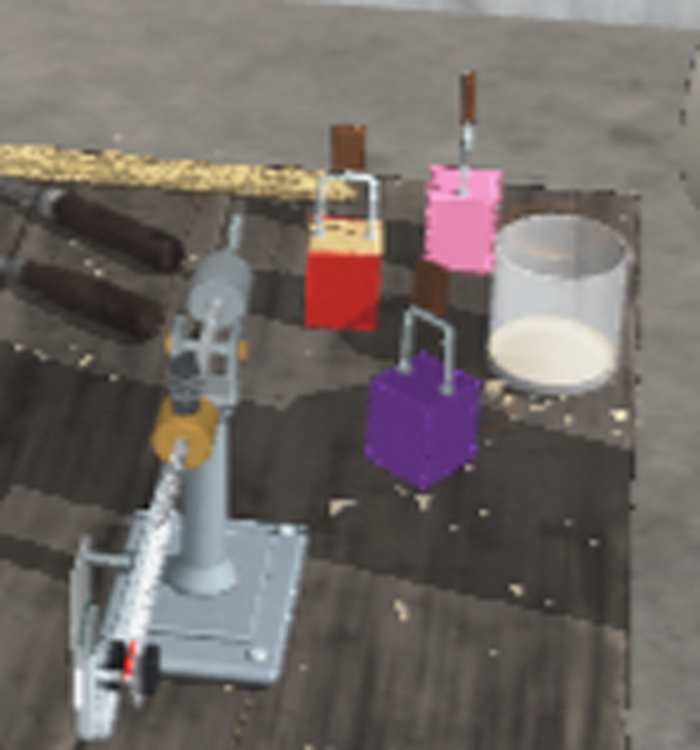

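Run:
```python
from h import *
a=load('scene0');b=load('side0')
def T(n,u,v):
    x,r=tri([(a,u),(b,v)]);print(n,x.round(4),np.round(r,4))
T('tag',(335.4,327.2),(349.6,209.4))
T('hooktip',(310.5,241.2),(327.2,223))
T('pointer',(261.5,172.5),(306,312))
T('knob',(283,195.5),(316.8,255.6))
f=[plane(a,u,0.022) for u in [(270.75,245),(289.2,277.5),(319.5,265)]]
print(np.round(f,4),'foot ctr',((f[0]+f[2])/2).round(4), np.linalg.norm(f[0]-f[1]),np.linalg.norm(f[2]-f[1]))
print([plane(b,u,0.022).round(4) for u in [(341,287),(335,317)]])
print('glass',plane(a,(277,366),0),'sample top corners',[plane(a,(250+u/5,280+v/5),0.058).round(4) for u,v in [(358,292),(440,255),(485,318),(410,360)]])
print('purple tag',)
T('ptag',(250+165/5,280+34/5),(280+430/5,180+285/5))
T('pinktag',(250+375/5,280+436/5),(280+467/5,180+97/5))
print('indexplate')
```

```text
tag [ 0.4756 -0.3032  0.1252] [0.0012 0.0012]
hooktip [ 0.5187 -0.0745  0.1951] [0.0002 0.0002]
pointer [0.5216 0.2827 0.1505] [0.0011 0.0011]
knob [0.5213 0.1115 0.2008] [0.0005 0.0005]
[[ 0.4683  0.1009  0.022 ]
 [ 0.4674 -0.0379  0.022 ]
 [ 0.5678 -0.0348  0.022 ]] foot ctr [0.518  0.0331 0.022 ] 0.13881214430810263 0.10044749694039927
[array([ 0.4666, -0.012 ,  0.022 ]), array([0.467 , 0.1288, 0.022 ])]
glass [ 0.32413435 -0.27376789  0.        ] sample top corners [array([ 0.4504, -0.2811,  0.058 ]), array([ 0.4992, -0.2799,  0.058 ]), array([ 0.5025, -0.3235,  0.058 ]), array([ 0.4564, -0.3284,  0.058 ])]
purple tag
ptag [ 0.4092 -0.1325  0.1261] [0.0006 0.0006]
pinktag [ 0.4032 -0.39    0.1243] [0.0005 0.0005]
indexplate
```

```bash
cat >> h.py <<'E'
def go(X,yaw,st=None):
    """print units for target TCP X, tool down with yaw (deg)"""
    s=readout.get_state(); R=Ro.from_euler('xyz',s['eef_rot'])
    d=R.inv().apply(np.array(X)-s['tool_pos'])/0.04
    Rt=Ro.from_euler('xyz',[np.pi,0,np.radians(yaw)])
    r=(R.inv()*Rt).as_rotvec(degrees=True)/6
    print('t',round(s['t'],2),'pos',s['tool_pos'].round(4),'yaw',np.degrees(s['eef_rot']).round(2),'units',d.round(3),r.round(3),'gap',s['finger_gap'])
E
python3 -c "
from h import *
go([.519,-.05,.36],90)"
```

```text
t 0.15 pos [0.2294 0.5539 0.2313] yaw [-1.7992e+02 -1.0000e-02  1.5749e+02] units [-12.467 -11.182  -3.204] [-1.3000e-02  7.0000e-03  1.1249e+01] gap 0.08546176177264005
```

Request:
drive_tool([
  [-12.47, -11.18, -3.2, 0, 0, 11.25, -1],
  [-12.47, -11.18, -3.2, 0, 0, 11.25, -1],
  [-12.47, -11.18, -3.2, 0, 0, 11.25, -1],
  [-12.47, -11.18, -3.2, 0, 0, 11.25, -1],
  [-12.47, -11.18, -3.2, 0, 0, 11.25, -1],
  [-12.47, -11.18, -3.2, 0, 0, 11.25, -1],
  [-12.47, -11.18, -3.2, 0, 0, 11.25, -1],
  [-12.47, -11.18, -3.2, 0, 0, 11.25, -1],
  [-12.47, -11.18, -3.2, 0, 0, 11.25, -1],
  [-12.47, -11.18, -3.2, 0, 0, 11.25, -1],
  [-12.47, -11.18, -3.2, 0, 0, 11.25, -1],
  [-12.47, -11.18, -3.2, 0, 0, 11.25, -1],
  [-12.47, -11.18, -3.2, 0, 0, 11.25, -1],
  [-12.47, -11.18, -3.2, 0, 0, 11.25, -1],
  [-12.47, -11.18, -3.2, 0, 0, 11.25, -1],
  [-12.47, -11.18, -3.2, 0, 0, 11.25, -1],
  [-12.47, -11.18, -3.2, 0, 0, 11.25, -1],
  [-12.47, -11.18, -3.2, 0, 0, 11.25, -1],
  [-12.47, -11.18, -3.2, 0, 0, 11.25, -1],
  [-12.47, -11.18, -3.2, 0, 0, 11.25, -1],
])

```text
t: 1.82
tool_pos: [0.5188, -0.0488, 0.3596]
eef_rot: [-3.141, -0.001, 1.571]
contact_force: [-0.0, 1.1, -0.5]
finger_gap: 0.0852
```

```bash
python3 -c "
from h import *
grab('wrist','w1')
go([.476,-.295,.28],90)"
```

```text
t 1.87 pos [ 0.5188 -0.0484  0.3597] yaw [-1.7996e+02 -3.0000e-02  9.0070e+01] units [-6.164 -1.077  1.99 ] [-0.007 -0.006  0.012] gap 0.08523957162300325
```

View pics/w1.png

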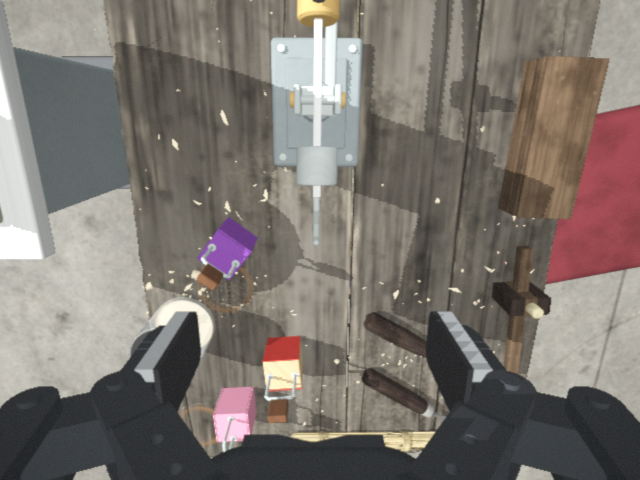

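Run:
```python
from h import *
w=load('w1');a=load('scene0');b=load('side0')
c=[plane(w,u,.022) for u in [(272,38),(361,38),(360,167),(275,167)]]
print(np.round(c,4),np.mean(c,0))
print('tip',tri([(w,(317,243)),(a,(310.5,241.2)),(b,(327.2,223))]))
print('beam x at', [plane(w,(317.5,v),.18)[0].round(4) for v in (35,140,200,240)])
print('tag',tri([(w,(277,411)),(a,(335.4,327.2)),(b,(349.6,209.4))]))
print(proj(b,[.466,.105,.022]),proj(b,[.466,-.035,.022]))
```

```text
[[ 0.4727  0.1097  0.022 ]
 [ 0.5711  0.1097  0.022 ]
 [ 0.5751 -0.0316  0.022 ]
 [ 0.4718 -0.0316  0.022 ]] [0.52267569 0.03905458 0.022     ]
tip (array([ 0.51975889, -0.0732378 ,  0.19452123]), [0.0020256291051335695, 0.0008058031887868574, 0.0016296948922395402])
beam x at [np.float64(0.5215), np.float64(0.5218), np.float64(0.5219), np.float64(0.522)]
tag (array([ 0.47563498, -0.30304537,  0.12502064]), [0.00025016122503780533, 0.0012229143910380184, 0.0012398459472514121])
[336.43346886 311.64425809] [342.07739439 282.53528081]
```

Request:
drive_tool([
  [-6.16, -1.08, 2.0, 0, 0, 0, -1],
  [-6.16, -1.08, 2.0, 0, 0, 0, -1],
  [-6.16, -1.08, 2.0, 0, 0, 0, -1],
  [-6.16, -1.08, 2.0, 0, 0, 0, -1],
  [-6.16, -1.08, 2.0, 0, 0, 0, -1],
  [-6.16, -1.08, 2.0, 0, 0, 0, -1],
  [-6.16, -1.08, 2.0, 0, 0, 0, -1],
  [-6.16, -1.08, 2.0, 0, 0, 0, -1],
  [-6.16, -1.08, 2.0, 0, 0, 0, -1],
  [-6.16, -1.08, 2.0, 0, 0, 0, -1],
])

```text
t: 2.7
tool_pos: [0.4768, -0.2944, 0.2809]
eef_rot: [3.141, -0.0, 1.572]
contact_force: [0.3, 0.8, 0.4]
finger_gap: 0.0858
```

```bash
python3 -c "
from h import *
grab('wrist','w2')
go([.476,-.295,.28],90)"
```

```text
t 2.75 pos [ 0.477  -0.2944  0.2811] yaw [1.7992e+02 2.0000e-02 9.0130e+01] units [-0.016 -0.025  0.027] [0.013 0.003 0.021] gap 0.08548197368803184
```

View pics/w2.png

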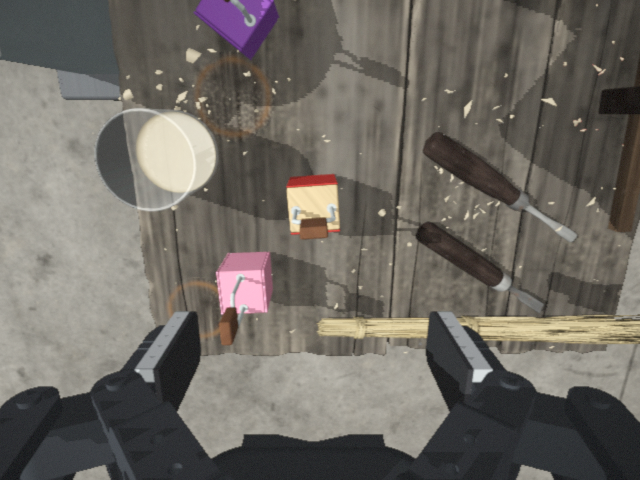

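Run:
```python
from h import *
a=cv2.imread('pics/w2.png');x0,y0,x1,y1=270,155,360,255
cv2.imwrite('pics/z4.png',cv2.resize(a[y0:y1,x0:x1],None,fx=6,fy=6,interpolation=cv2.INTER_CUBIC))
```

```text
(no output)
```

View pics/z4.png

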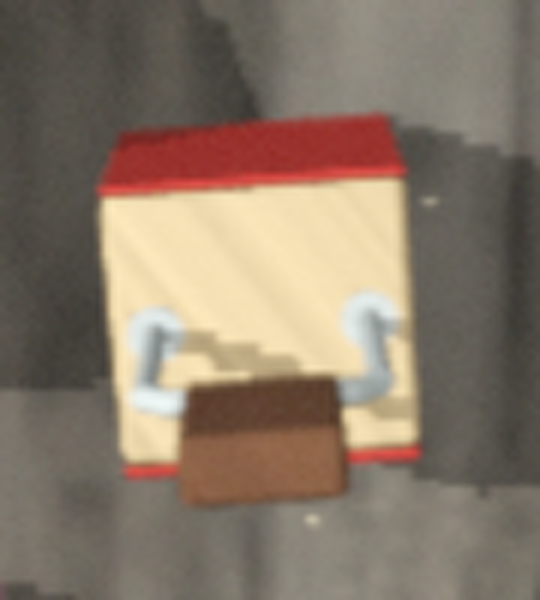

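Run:
```python
from h import *
w=load('w2');w1=load('w1');a=load('scene0');b=load('side0')
f=lambda u,v:(270+u/6-.42,155+v/6-.42)
c=np.array([plane(w,f(*u),.058) for u in [(100,190),(405,172),(420,452),(125,472)]]);print(c.round(4),c.mean(0))
for d in (c[1]-c[0],c[2]-c[3],c[0]-c[3],c[1]-c[2]): print(np.linalg.norm(d[:2]),np.degrees(np.arctan2(d[1],d[0])))
t=np.array([plane(w,f(*u),.138) for u in [(183,435),(345,425),(347,495),(182,505)]]);print('tagtop',t.round(4),t.mean(0))
d=t[1]-t[0];print(np.degrees(np.arctan2(d[1],d[0])))
# tag centre: mean of top-face centre px and dark bottom
c1=f(264,465); 
print('tagctr',tri([(w,f(264,440)),(a,(335.4,327.2)),(b,(349.6,209.4))]), tri([(w,f(264,440)),(w1,(277,411))]))
```

```text
[[ 0.4514 -0.2808  0.058 ]
 [ 0.4991 -0.2779  0.058 ]
 [ 0.5024 -0.3234  0.058 ]
 [ 0.4546 -0.3268  0.058 ]] [ 0.47685858 -0.30221133  0.058     ]
0.04773464547132695 3.4426959198228944
0.04795230507813988 4.0880826448005525
0.046171066718127325 93.90973750470867
0.04563323039617283 94.18472523713444
tagtop [[ 0.4667 -0.2978  0.138 ]
 [ 0.4871 -0.2964  0.138 ]
 [ 0.4875 -0.3057  0.138 ]
 [ 0.4665 -0.307   0.138 ]] [ 0.47692782 -0.30173313  0.138     ]
3.7116563168090186
tagctr (array([ 0.47607551, -0.30270414,  0.12494194]), [0.0010027057747989405, 0.0008988246480457451, 0.0016979383382283015]) (array([ 0.47639689, -0.30163245,  0.12640787]), [0.000544766877680668, 0.0005447668776807595])
```

Request:
drive_tool([
  [-0.19, 0, 1.0, 0, 0, -0.65, -1],
  [-0.19, 0, 2.0, 0, 0, -0.65, -1],
  [-0.19, 0, 2.6, 0, 0, -0.65, -1],
  [-0.19, 0, 3.0, 0, 0, -0.65, -1],
  [-0.19, 0, 3.35, 0, 0, -0.65, -1],
  [-0.19, 0, 3.35, 0, 0, -0.65, -1],
  [-0.19, 0, 3.35, 0, 0, -0.65, -1],
])

```text
t: 3.33
tool_pos: [0.4765, -0.3023, 0.1463]
eef_rot: [-3.141, -0.001, 1.641]
contact_force: [-0.0, -0.5, 0.3]
finger_gap: 0.0854
```

```bash
python3 -c "
from h import *
grab('wrist','w3');print(bot.tcp_to_tips)
go([.477,-.302,.147],94)"
```

```text
0.025
t 3.38 pos [ 0.477  -0.303   0.1475] yaw [1.7993e+02 5.0000e-02 9.3990e+01] units [0.026 0.001 0.012] [ 0.011  0.008 -0.002] gap 0.08502897731026765
```

View pics/w3.png

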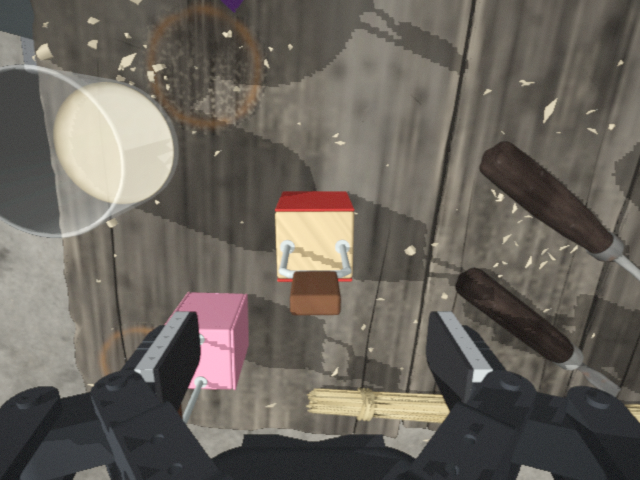

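Run:
```python
from h import *
w=load('w3')
print(proj(w,[.477,-.302,.138]),proj(w,[.477,-.303,.136]),proj(w,[.477,-.303,.122]))
for z in (.138,.134,.142): print(z,[plane(w,u,z).round(4) for u in [(292,289),(340,289),(340,313),(292,313)]])
for z in (.135,.14): print(plane(w,(165,345),z),plane(w,(460,345),z),plane(w,(197,312),z),plane(w,(160,383),z))
```

```text
[315.51561051 305.38934502] [315.32475265 305.32209228] [315.16766299 291.40229713]
0.138 [array([ 0.4666, -0.2951,  0.138 ]), array([ 0.4867, -0.2936,  0.138 ]), array([ 0.4878, -0.3049,  0.138 ]), array([ 0.4672, -0.3063,  0.138 ])]
0.134 [array([ 0.4665, -0.2969,  0.134 ]), array([ 0.4872, -0.2955,  0.134 ]), array([ 0.4882, -0.307 ,  0.134 ]), array([ 0.4671, -0.3085,  0.134 ])]
0.142 [array([ 0.4667, -0.2932,  0.142 ]), array([ 0.4863, -0.2918,  0.142 ]), array([ 0.4873, -0.3028,  0.142 ]), array([ 0.4673, -0.3042,  0.142 ])]
[ 0.41081636 -0.32802185  0.135     ] [ 0.54351472 -0.31877329  0.135     ] [ 0.42556054 -0.31035044  0.135     ] [ 0.4075595  -0.34867291  0.135     ]
[ 0.41276142 -0.32465943  0.14      ] [ 0.54114378 -0.31571167  0.14      ] [ 0.42702605 -0.30756277  0.14      ] [ 0.4096105  -0.34463881  0.14      ]
```

Request:
drive_tool([
  [0.04, 0, 0, 0, 0, 0, 1],
  [0.04, 0, 0, 0, 0, 0, 1],
  [0.04, 0, 0, 0, 0, 0, 1],
  [0.04, 0, 0, 0, 0, 0, 1],
  [0.04, 0, 0, 0, 0, 0, 1],
  [0.04, 0, 0, 0, 0, 0, 1],
  [0.04, 0, 0, 0, 0, 0, 1],
  [0.04, 0, 0, 0, 0, 0, 1],
  [0.04, 0, 0, 0, 0, 0, 1],
  [0.04, 0, 0, 0, 0, 0, 1],
], squeeze=30)

```text
t: 4.22
tool_pos: [0.4759, -0.3022, 0.146]
eef_rot: [-3.142, -0.0, 1.639]
contact_force: [0.3, 0.5, -0.4]
finger_gap: -0.0001
```

```bash
python3 -c "
from h import *
grab('wrist','w4')
go([.477,-.302,.147],94)"
```

```text
t 4.27 pos [ 0.4759 -0.3022  0.146 ] yaw [-179.99   -0.     93.89] units [ 0.002  0.028 -0.024] [-0.001 -0.001 -0.018] gap 9.59273850513663e-05
```

View pics/w4.png

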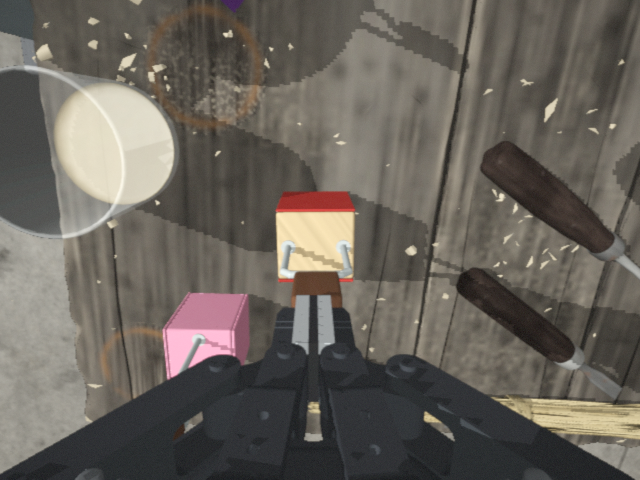

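Run:
```python
from h import *
w=load('w4')
for X in ([.476,-.291,.121],[.476,-.302,.121],[.476,-.313,.121],[.476,-.291,.14],[.476,-.291,.146],[.476,-.302,.14]): print(X,proj(w,X))
a=cv2.imread('pics/w4.png');x0,y0,x1,y1=260,170,370,390
cv2.imwrite('pics/z5.png',cv2.resize(a[y0:y1,x0:x1],None,fx=2.7,fy=2.7,interpolation=cv2.INTER_CUBIC))
grab('scene','s2');im=cv2.imread('pics/s2.png');cv2.imwrite('pics/z6.png',cv2.resize(im[270:400,270:400],None,fx=5,fy=5,interpolation=cv2.INTER_CUBIC)[:600])
grab('side','d2');im=cv2.imread('pics/d2.png');cv2.imwrite('pics/z7.png',cv2.resize(im[160:260,320:420],None,fx=6,fy=6,interpolation=cv2.INTER_CUBIC))
```

```text
[0.476, -0.291, 0.121] [316.01894638 267.05762219]
[0.476, -0.302, 0.121] [314.38354486 288.90341983]
[0.476, -0.313, 0.121] [312.80680427 309.96562108]
[0.476, -0.291, 0.14] [316.35073428 284.14462866]
[0.476, -0.291, 0.146] [316.47150183 290.36413186]
[0.476, -0.302, 0.14] [314.52931017 308.03925632]
```

View pics/z5.png

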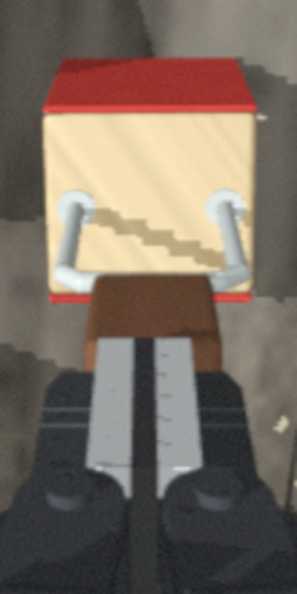

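View pics/z6.png

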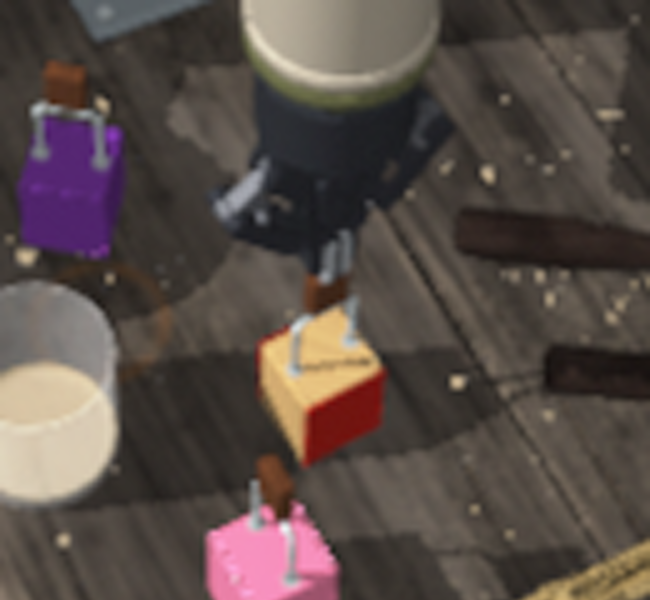

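View pics/z7.png

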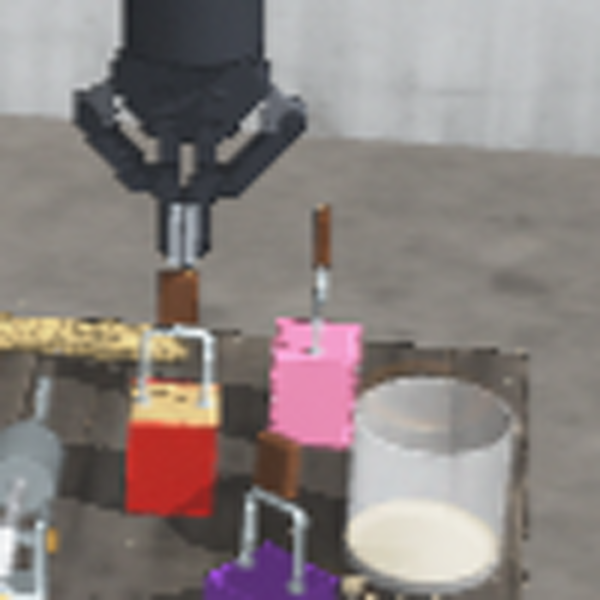

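Run:
```python
from h import *
w=load('w4');a=load('s2');b=load('d2')
print(tri([(a,(337,325)),(b,(350.3,204.2))]),tri([(a,(337,325)),(b,(350.3,204.2)),(w,(313,297))]))
# tag in side/scene now, top edge centre front
print('tag bottom ctr',tri([(a,(270+325/5,270+308/5)),(b,(320+178/6,160+325/6))]))
s=readout.get_state();print(s['q'])
```

```text
(array([ 0.47552719, -0.30849258,  0.1418751 ]), [0.0023336769259463437, 0.002333676925946448]) (array([ 0.47570492, -0.30342223,  0.13959147]), [0.00464119829827595, 0.004547379356286568, 0.005687374040093196])
tag bottom ctr (array([ 0.47463745, -0.30441562,  0.1070905 ]), [0.0010792664902591512, 0.0010792664902589618])
[-6.56604633e-01  8.96570665e-02  1.69124170e+00  2.93665930e-06
  1.36077244e+00 -7.24571218e-01]
```

Request:
drive_tool([
  [0.03, 0, 0, 0, 0, 0, -1],
  [0.03, 0, 0, 0, 0, 0, -1],
  [0.03, 0, 0, 0, 0, 0, -1],
  [0.03, 0, 0, 0, 0, 0, -1],
  [0.03, 0, 0, 0, 0, 0, -1],
  [0.03, 0, 0, 0, 0, 0, -1],
  [0.03, 0, 0, 0, 0, 0, -1],
  [0.03, 0, 0.2, 0, 0, 0, -1],
  [0.03, 0, 0.45, 0, 0, 0, -1],
  [0.03, 0, 0.45, 0, 0, 0, -1],
])

```text
t: 5.2
tool_pos: [0.4745, -0.2999, 0.125]
eef_rot: [-3.139, -0.003, 1.639]
contact_force: [-1.0, 0.5, 0.1]
finger_gap: 0.0855
```

Run:
```python
from h import *
go([.477,-.302,.126],94)
grab('scene','s3');im=cv2.imread('pics/s3.png');i1=cv2.resize(im[280:380,290:370],None,fx=5,fy=5,interpolation=cv2.INTER_CUBIC)
grab('side','d3');im=cv2.imread('pics/d3.png');i2=cv2.resize(im[160:260,310:390],None,fx=5,fy=5,interpolation=cv2.INTER_CUBIC)
cv2.imwrite('pics/z8.png',np.hstack([i1,i2]))
```

```text
t 5.2 pos [ 0.4745 -0.2999  0.125 ] yaw [-1.7983e+02 -1.5000e-01  9.3890e+01] units [-0.056  0.058 -0.025] [-0.028 -0.025 -0.018] gap 0.0855276622448858
```

View pics/z8.png

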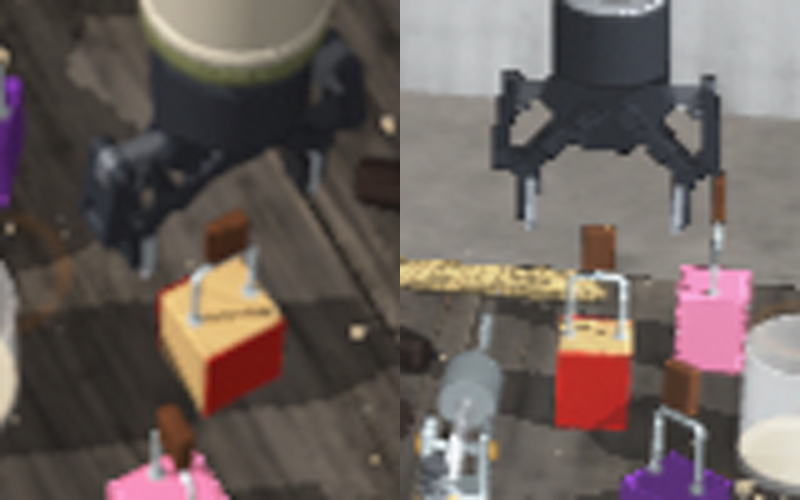

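Run:
```python
from h import *
a=load('s3');b=load('d3')
print(tri([(a,(319.6,335)),(b,(366.4,206))]));print(tri([(a,(352.6,318.4)),(b,(335.2,205.6))]))
print(tri([(a,(335.2,327.2)),(b,(310+198/5,160+247/5))]))
```

```text
(array([ 0.42442743, -0.31298771,  0.13764135]), [0.003236701596197008, 0.003236701596197046])
(array([ 0.52310657, -0.30429927,  0.13453727]), [0.0013768781252263163, 0.0013768781252263232])
(array([ 0.4753484 , -0.30301188,  0.12522695]), [0.0009959285271947725, 0.0009959285271946693])
```

Request:
drive_tool([
  [0.1, 0.02, 0.08, 0, 0, 0, -1],
  [0.1, 0.02, 0.08, 0, 0, 0, 1],
  [0.1, 0.02, 0.08, 0, 0, 0, 1],
  [0.1, 0.02, 0.08, 0, 0, 0, 1],
  [0.1, 0.02, 0.08, 0, 0, 0, 1],
  [0.1, 0.02, 0.08, 0, 0, 0, 1],
  [0.1, 0.02, 0.08, 0, 0, 0, 1],
  [0.1, 0.02, 0.08, 0, 0, 0, 1],
  [0.1, 0.02, 0.08, 0, 0, 0, 1],
  [0.1, 0.02, 0.08, 0, 0, 0, 1],
])

```text
t: 6.13
tool_pos: [0.4766, -0.2971, 0.1253]
eef_rot: [3.141, 0.0, 1.639]
contact_force: [0.1, -0.8, 2.8]
finger_gap: 0.0212
```

Run:
```python
from h import *
go([.477,-.302,.126],94)
grab('wrist','w5');a=cv2.imread('pics/w5.png')[150:400,190:440];i0=cv2.resize(a,None,fx=2,fy=2)
grab('side','d4');im=cv2.imread('pics/d4.png');i2=cv2.resize(im[160:260,320:380],None,fx=5,fy=5,interpolation=cv2.INTER_CUBIC)
cv2.imwrite('pics/z9.png',np.hstack([i0,i2]))
```

```text
t 6.13 pos [ 0.4766 -0.2971  0.1253] yaw [1.7997e+02 3.0000e-02 9.3890e+01] units [-0.122  0.001 -0.019] [ 0.006  0.005 -0.018] gap 0.02115148103784669
```

View pics/z9.png

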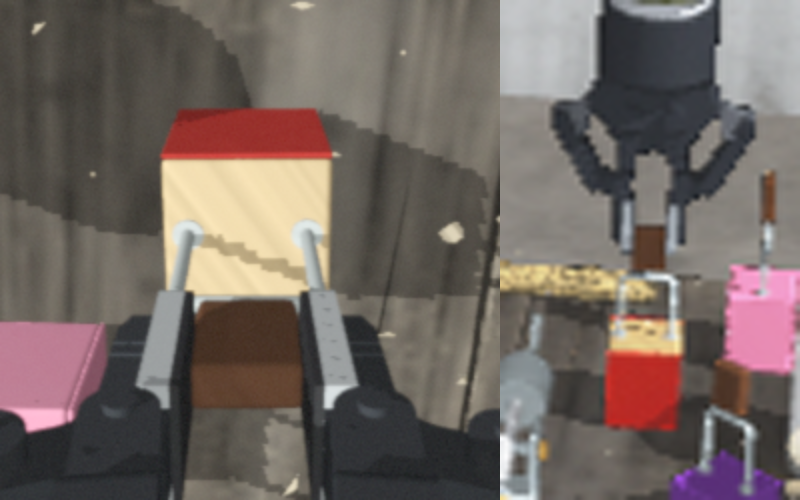

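Request:
drive_tool([
  [0, 0, -0.1, 0, 0, 0, 1],
  [0, 0, -0.3, 0, 0, 0, 1],
  [0, 0, -0.6, 0, 0, 0, 1],
  [0, 0, -1.0, 0, 0, 0, 1],
  [0, 0, -1.4, 0, 0, 0, 1],
  [0, 0, -1.8, 0, 0, 0, 1],
  [0, 0, -2.2, 0, 0, 0, 1],
  [0, 0, -2.6, 0, 0, 0, 1],
  [0, 0, -2.9, 0, 0, 0, 1],
  [0, 0, -3.0, 0, 0, 0, 1],
  [0, 0, -3.0, 0, 0, 0, 1],
  [0, 0, -3.0, 0, 0, 0, 1],
])

```text
t: 7.23
tool_pos: [0.4763, -0.2968, 0.2446]
eef_rot: [-3.141, -0.0, 1.639]
contact_force: [0.4, -1.0, -1.0]
finger_gap: 0.0208
```

Request:
drive_tool([
  [0.05, 0.02, 0, 0, 0, 0.05, 1],
  [0.15, 0.05, 0, 0, 0, 0.1, 1],
  [0.35, 0.12, 0, 0, 0, 0.15, 1],
  [0.6, 0.2, 0, 0, 0, 0.2, 1],
  [0.9, 0.3, 0, 0, 0, 0.25, 1],
  [1.2, 0.4, 0, 0, 0, 0.3, 1],
  [1.5, 0.5, 0, 0, 0, 0.35, 1],
  [1.8, 0.6, 0, 0, 0, 0.4, 1],
  [2.1, 0.7, 0, 0, 0, 0.45, 1],
  [2.4, 0.8, 0, 0, 0, 0.5, 1],
  [2.7, 0.9, 0, 0, 0, 0.55, 1],
  [3.0, 1.0, 0, 0, 0, 0.6, 1],
  [3.3, 1.1, 0, 0, 0, 0.65, 1],
  [3.55, 1.2, 0, 0, 0, 0.65, 1],
  [3.8, 1.28, 0, 0, 0, 0.65, 1],
  [3.95, 1.33, 0, 0, 0, 0.65, 1],
  [4.05, 1.36, 0, 0, 0, 0.65, 1],
  [4.09, 1.38, 0, 0, 0, 0.65, 1],
  [4.09, 1.38, 0, 0, 0, 0.65, 1],
  [4.09, 1.38, 0, 0, 0, 0.65, 1],
])

```text
t: 8.9
tool_pos: [0.5203, -0.1303, 0.2449]
eef_rot: [-3.142, 0.0, 1.57]
contact_force: [0.2, -0.3, -1.0]
finger_gap: 0.0209
```

Run:
```python
from h import *
s=readout.get_state();print(s['contact_force'])
go([.5205,-.058,.245],90)
grab('wrist','w6')
grab('side','d5');im=cv2.imread('pics/d5.png');i2=cv2.resize(im[170:330,270:370],None,fx=3.6,fy=3.6,interpolation=cv2.INTER_CUBIC)
grab('scene','s5');im=cv2.imread('pics/s5.png');i1=cv2.resize(im[180:320,270:390],None,fx=3.6,fy=3.6,interpolation=cv2.INTER_CUBIC)
i1=np.vstack([i1,np.zeros((len(i2)-len(i1),i1.shape[1],3),np.uint8)])
cv2.imwrite('pics/z10.png',np.hstack([i1,i2]))
```

```text
[ 0.24934772 -0.25075503 -0.96136974]
t 8.9 pos [ 0.5203 -0.1303  0.2449] yaw [-1.800e+02  1.000e-02  8.998e+01] units [ 1.806  0.004 -0.004] [-0.001  0.002 -0.003] gap 0.020850666970648433
```

View pics/w6.png

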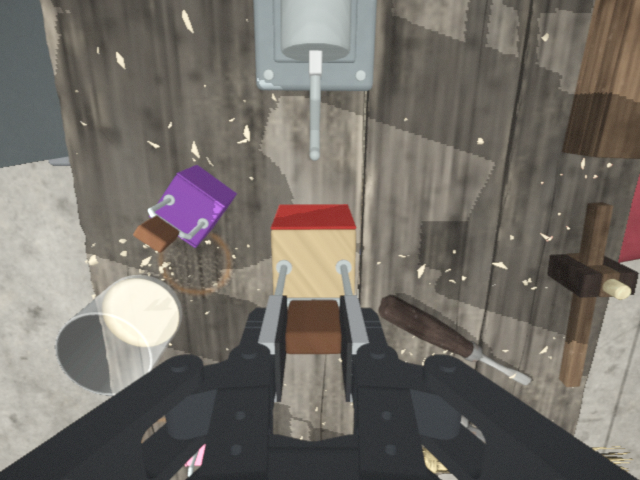

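View pics/z10.png

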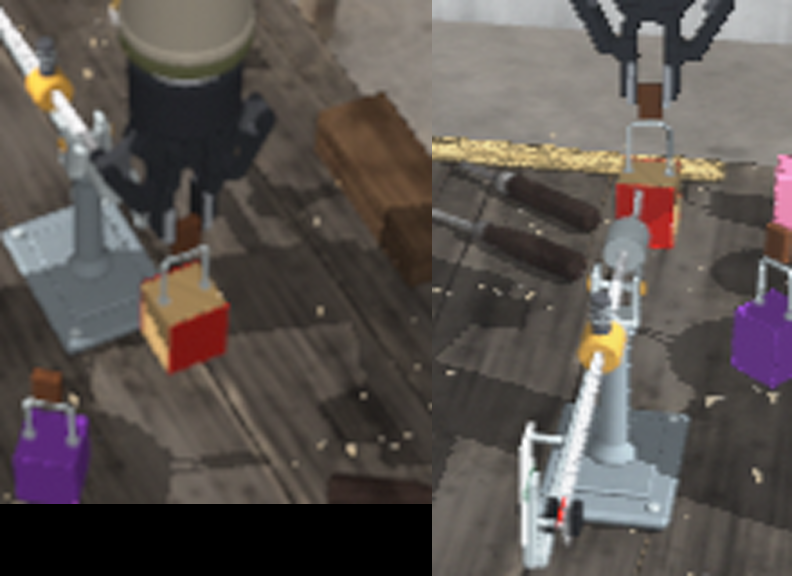

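Run:
```python
from h import *
im=cv2.imread('pics/w6.png');cv2.imwrite('pics/z11.png',cv2.resize(im[30:370,250:390],None,fx=1.76,fy=1.76))
w=load('w6');w1=load('w1');a=load('scene0');b=load('side0')
print(tri([(w,(314.5,155)),(w1,(317,242))]),tri([(w,(314.5,155)),(w1,(317,242)),(a,(310.5,241.2)),(b,(327.2,223))]))
print('beam end', [plane(w,(315.5,v),.185).round(4) for v in (52,74)],plane(w,(316,10),.195))
# loop corners, block top, tag in w6
print('blocktop',[plane(w,u,.245-.1253+.058).round(4) for u in [(271,230),(355,230),(357,296),(274,298)]])
print('tag top', [plane(w,u,.258).round(4) for u in [(288,328),(342,328),(342,353),(288,353)]])
print('feet',plane(w,(283,267),.178),plane(w,(345,266),.178))
```

```text
(array([ 0.52099708, -0.07101916,  0.19512912]), [0.00044827402586327975, 0.0004482740258633143]) (array([ 0.51998942, -0.07220086,  0.1944108 ]), [0.0012307768671786451, 0.001726092662434145, 0.0014835373997540118, 0.0022732835674342377])
beam end [array([ 0.521 , -0.0245,  0.185 ]), array([ 0.5211, -0.034 ,  0.185 ])] [ 0.52118787 -0.00924162  0.195     ]
blocktop [array([ 0.4964, -0.1138,  0.1777]), array([ 0.5432, -0.1138,  0.1777]), array([ 0.5457, -0.1543,  0.1777]), array([ 0.4967, -0.1556,  0.1777])]
tag top [array([ 0.5104, -0.1284,  0.258 ]), array([ 0.5306, -0.1284,  0.258 ]), array([ 0.5308, -0.1392,  0.258 ]), array([ 0.5102, -0.1392,  0.258 ])]
feet [ 0.50254292 -0.13581442  0.178     ] [ 0.53811534 -0.13523171  0.178     ]
```

View pics/z11.png

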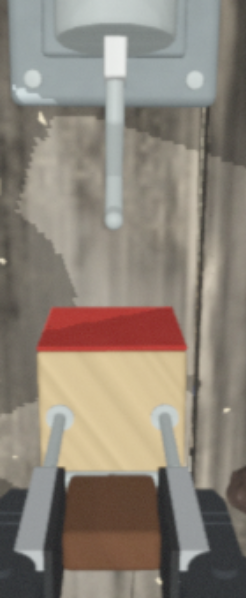

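Run:
```python
from h import *
a=load('s5');b=load('d5')
print('tag',tri([(a,(321.9,244.7)),(b,(330.6,197.8))]))
print('loop top +x corner', tri([(a,(270+205/3.6,180+250/3.6)),(b,(270+(630-432)/3.6,170+124/3.6))]))
print('loop top -x corner', tri([(a,(270+165/3.6,180+266/3.6)),(b,(270+(672-432)/3.6,170+126/3.6))]))
print('poise knob top',tri([(a,(270+45/3.6,180+45/3.6)),(b,(270+(601-432)/3.6,170+295/3.6))]))
```

```text
tag (array([ 0.51925901, -0.13710655,  0.24485254]), [0.0014165073734269268, 0.0014165073734266952])
loop top +x corner (array([ 0.53444449, -0.13858806,  0.22078529]), [0.00036500333551731296, 0.00036500333551732055])
loop top -x corner (array([ 0.50106668, -0.1400196 ,  0.22141269]), [0.001195108574062517, 0.001195108574062488])
poise knob top (array([0.52077136, 0.11227091, 0.21226857]), [0.0003237018004379711, 0.0003237018004380762])
```

Request:
drive_tool([
  [0, 0, 0.12, 0, 0, 0, 1],
  [0, 0, 0.25, 0, 0, 0, 1],
  [0, 0, 0.35, 0, 0, 0, 1],
  [0, 0, 0.37, 0, 0, 0, 1],
  [0, 0, 0.37, 0, 0, 0, 1],
  [0, 0, 0.37, 0, 0, 0, 1],
])

```text
t: 9.55
tool_pos: [0.5203, -0.1299, 0.2299]
eef_rot: [-3.141, -0.0, 1.571]
contact_force: [0.4, -0.6, -0.4]
finger_gap: 0.0209
```

Run:
```python
from h import *
go([.5205,-.057,.230],90)
grab('side','d6');im=cv2.imread('pics/d6.png');i2=cv2.resize(im[180:280,290:370],None,fx=6,fy=6,interpolation=cv2.INTER_CUBIC)
cv2.imwrite('pics/z12.png',i2)
```

```text
t 9.55 pos [ 0.5203 -0.1299  0.2299] yaw [-1.7998e+02 -1.0000e-02  9.0000e+01] units [ 1.823e+00  6.000e-03 -1.000e-03] [-0.003 -0.001 -0.001] gap 0.020874004669378294
```

View pics/z12.png

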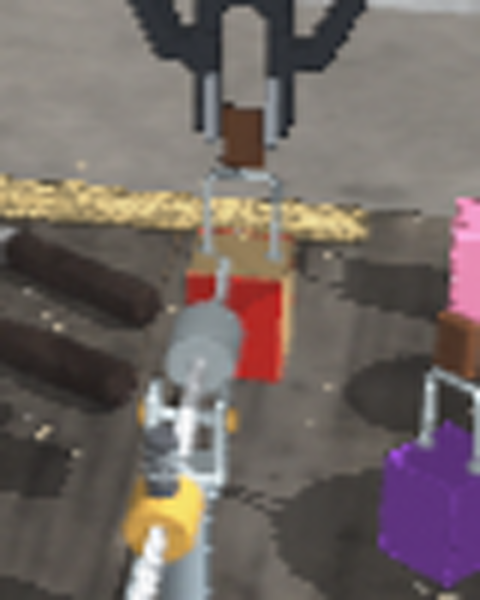

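Request:
drive_tool([
  [0.05, 0, 0, 0, 0, 0, 1],
  [0.15, 0, 0, 0, 0, 0, 1],
  [0.3, 0, 0, 0, 0, 0, 1],
  [0.5, 0, 0, 0, 0, 0, 1],
  [0.7, 0, 0, 0, 0, 0, 1],
  [0.9, 0, 0, 0, 0, 0, 1],
  [1.1, 0, 0, 0, 0, 0, 1],
  [1.3, 0, 0, 0, 0, 0, 1],
  [1.5, 0, 0, 0, 0, 0, 1],
  [1.65, 0, 0, 0, 0, 0, 1],
  [1.78, 0, 0, 0, 0, 0, 1],
  [1.85, 0, 0, 0, 0, 0, 1],
  [1.85, 0, 0, 0, 0, 0, 1],
  [1.85, 0, 0, 0, 0, 0, 1],
])

```text
t: 10.77
tool_pos: [0.5204, -0.056, 0.2301]
eef_rot: [-3.142, 0.0, 1.571]
contact_force: [-0.8, -0.5, -0.6]
finger_gap: 0.0213
```

Run:
```python
from h import *
s=readout.get_state();print(s['contact_force'])
go([.5205,-.057,.230],90)
grab('wrist','w7')
grab('side','d7');im=cv2.imread('pics/d7.png');i2=cv2.resize(im[180:280,290:350],None,fx=6,fy=6,interpolation=cv2.INTER_CUBIC)
im=cv2.imread('pics/w7.png');i1=cv2.resize(im[60:360,220:420],None,fx=2,fy=2)
cv2.imwrite('pics/z13.png',np.hstack([i1,i2]))
```

```text
[-0.79127968 -0.4882531  -0.56829422]
t 10.77 pos [ 0.5204 -0.056   0.2301] yaw [-1.800e+02  1.000e-02  9.001e+01] units [-0.026  0.003  0.002] [-0.     0.002  0.001] gap 0.021264010699958532
```

View pics/z13.png

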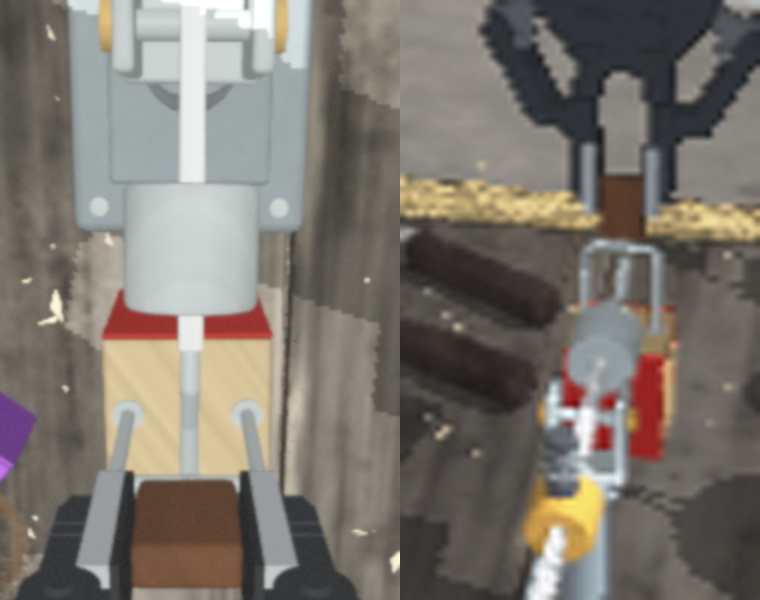

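Request:
drive_tool([
  [0, 0, 0.1, 0, 0, 0, 1],
  [0, 0, 0.2, 0, 0, 0, 1],
  [0, 0, 0.3, 0, 0, 0, 1],
  [0, 0, 0.4, 0, 0, 0, 1],
  [0, 0, 0.5, 0, 0, 0, 1],
  [0, 0, 0.55, 0, 0, 0, 1],
  [0, 0, 0.6, 0, 0, 0, 1],
  [0, 0, 0.65, 0, 0, 0, 1],
  [0, 0, 0.7, 0, 0, 0, 1],
  [0, 0, 0.7, 0, 0, 0, 1],
  [0, 0, 0.7, 0, 0, 0, 1],
])

```text
t: 11.78
tool_pos: [0.5203, -0.0559, 0.2021]
eef_rot: [-3.142, 0.0, 1.571]
contact_force: [0.1, -0.4, 0.0]
finger_gap: 0.0212
```

```bash
cat > look.py <<'E'
from h import *
import sys
t=sys.argv[1]
s=readout.get_state();print(s['contact_force'])
go([.5205,-.057,.230],90)
grab('wrist','w'+t)
grab('side','d'+t);im=cv2.imread('pics/d%s.png'%t);i2=cv2.resize(im[180:330,280:360],None,fx=4,fy=4,interpolation=cv2.INTER_CUBIC)
im=cv2.imread('pics/w%s.png'%t);i1=cv2.resize(im[60:360,220:420],None,fx=2,fy=2)
cv2.imwrite('pics/z_%s.png'%t,np.hstack([i1,i2]))
E
python3 look.py 8
```

```text
[ 0.09513698 -0.3737957   0.02594281]
t 11.78 pos [ 0.5203 -0.0559  0.2021] yaw [-180.    0.   90.] units [-0.027  0.004 -0.698] [-0.001  0.    -0.001] gap 0.02117494924365771
```

View pics/z_8.png

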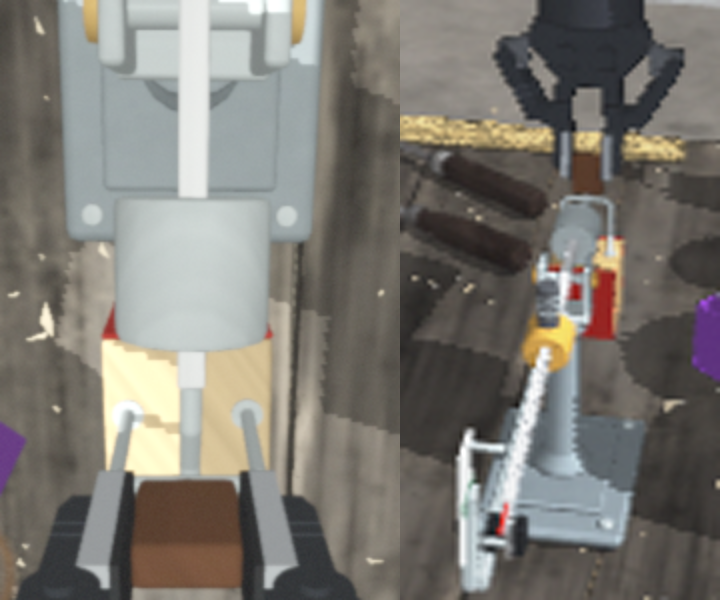

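Request:
drive_tool([
  [0, 0, 0.05, 0, 0, 0, 1],
  [0, 0, 0.1, 0, 0, 0, 1],
  [0, 0, 0.15, 0, 0, 0, 1],
  [0, 0, 0.2, 0, 0, 0, 1],
  [0, 0, 0.25, 0, 0, 0, 1],
  [0, 0, 0.25, 0, 0, 0, 1],
  [0, 0, 0.25, 0, 0, 0, 1],
])

```text
t: 12.47
tool_pos: [0.5202, -0.0559, 0.1918]
eef_rot: [-3.141, -0.0, 1.571]
contact_force: [-0.2, 0.1, -1.6]
finger_gap: 0.0211
```

```bash
python3 look.py 9
```

```text
[-0.18614773  0.05065606 -1.60928303]
t 12.47 pos [ 0.5202 -0.0559  0.1918] yaw [-179.97   -0.     89.99] units [-0.027  0.008 -0.955] [-0.005 -0.    -0.001] gap 0.021059639314859203
```

View pics/z_9.png

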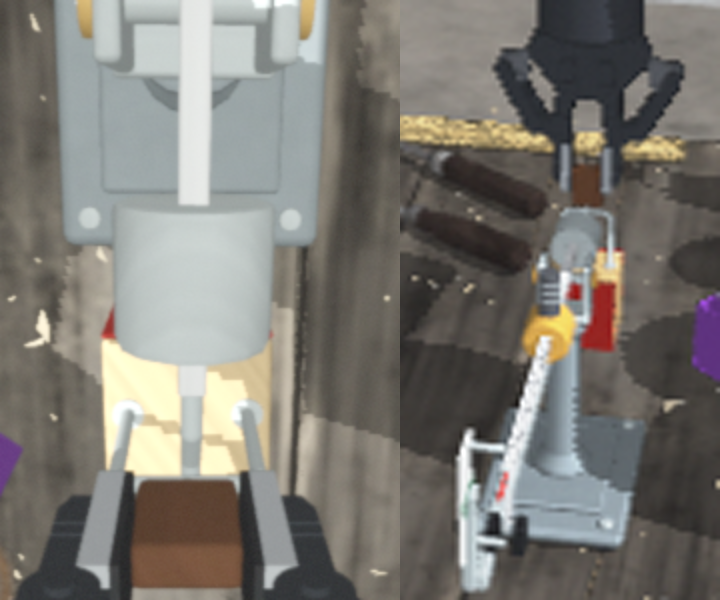

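Request:
drive_tool([
  [0, 0, 0.05, 0, 0, 0, 1],
  [0, 0, 0.1, 0, 0, 0, 1],
  [0, 0, 0.15, 0, 0, 0, 1],
  [0, 0, 0.17, 0, 0, 0, 1],
  [0, 0, 0.17, 0, 0, 0, 1],
  [0, 0, 0.17, 0, 0, 0, 0.2],
  [0, 0, 0.17, 0, 0, 0, -0.2],
  [0, 0, 0.17, 0, 0, 0, -0.2],
  [0, 0, 0.17, 0, 0, 0, -0.2],
  [0, 0, 0.17, 0, 0, 0, -0.2],
  [0, 0, 0.17, 0, 0, 0, -0.2],
  [0, 0, 0.17, 0, 0, 0, -0.2],
  [0, 0, 0.17, 0, 0, 0, -0.2],
])

```text
t: 13.65
tool_pos: [0.5204, -0.0559, 0.1853]
eef_rot: [3.142, -0.0, 1.571]
contact_force: [0.9, 0.2, -0.1]
finger_gap: 0.0513
```

```bash
python3 look.py 10
```

```text
[ 0.85025227  0.17159514 -0.10559352]
t 13.65 pos [ 0.5204 -0.0559  0.1853] yaw [180.    -0.    89.99] units [-0.026  0.003 -1.117] [ 0.    -0.    -0.001] gap 0.05126784114252273
```

View pics/z_10.png

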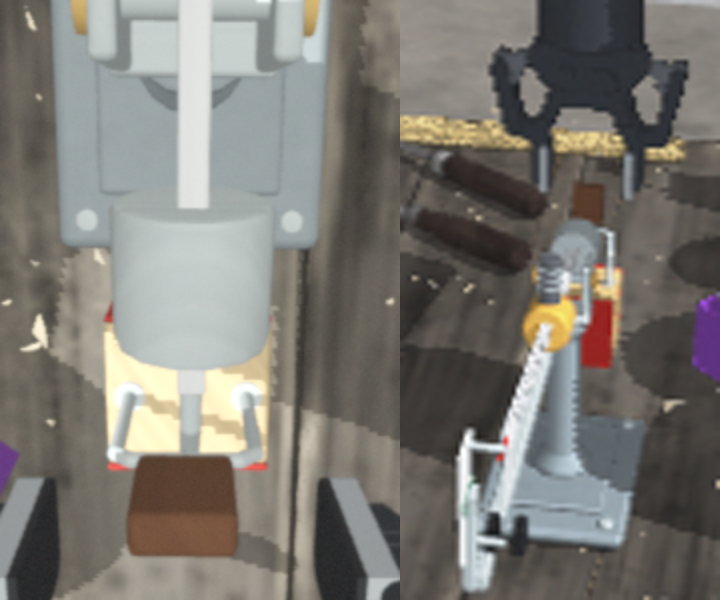

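Request:
drive_tool([
  [0, 0, -0.3, 0, 0, 0, -0.2],
  [0, 0, -0.8, 0, 0, 0, -0.2],
  [0, 0, -1.5, 0, 0, 0, -0.2],
  [0, 0, -2.2, 0, 0, 0, -0.2],
  [0.3, 0, -2.5, 0, 0, -1, 0.3],
  [0.8, 0, -2.5, 0, 0, -2, 0.3],
  [1.3, -0.12, -2.5, 0, 0, -3, 0.3],
  [1.8, -0.12, -2.5, 0, 0, -4, 0.3],
  [2.3, -0.12, -2.5, 0, 0, -5, 0.3],
  [2.8, -0.12, -2.5, 0, 0, -6, 0.3],
  [3.3, -0.12, -2.5, 0, 0, -7, 0.3],
  [3.7, -0.12, -2.5, 0, 0, -8, 0.3],
  [4.0, -0.12, -2.5, 0, 0, -9, 0.3],
  [4.0, -0.12, -2.5, 0, 0, -10, 0.3],
  [4.0, -0.12, -2.5, 0, 0, -11, 0.3],
  [4.0, -0.12, -2.5, 0, 0, -12, 0.3],
  [4.0, -0.12, -2.5, 0, 0, -13, 0.3],
  [4.0, -0.12, -2.5, 0, 0, -14, 0.3],
  [4.0, -0.12, -2.5, 0, 0, -15, 0.3],
  [4.0, -0.12, -2.5, 0, 0, -15, 0.3],
])

```text
t: 15.42
tool_pos: [0.5157, 0.1041, 0.2863]
eef_rot: [3.142, 0.001, -3.137]
contact_force: [0.2, 0.3, 0.4]
finger_gap: 0.03
```

```bash
python3 look.py 11;  python3 -c "
from h import *
print(readout.get_state()['q'].round(3))
grab('scene','s11');im=cv2.imread('pics/s11.png');cv2.imwrite('pics/z_s11.png',cv2.resize(im[90:290,200:400],None,fx=3,fy=3))"
```

```text
[0.1904369  0.32219624 0.44956341]
t 15.42 pos [0.5157 0.1041 0.2863] yaw [ 1.8000e+02  5.0000e-02 -1.7972e+02] units [-0.099 -4.028  1.408] [7.0000e-03 6.0000e-03 1.5047e+01] gap 0.030047067898596496
[ 0.102 -0.088  1.612 -0.     1.617 -1.465]
```

View pics/w11.png

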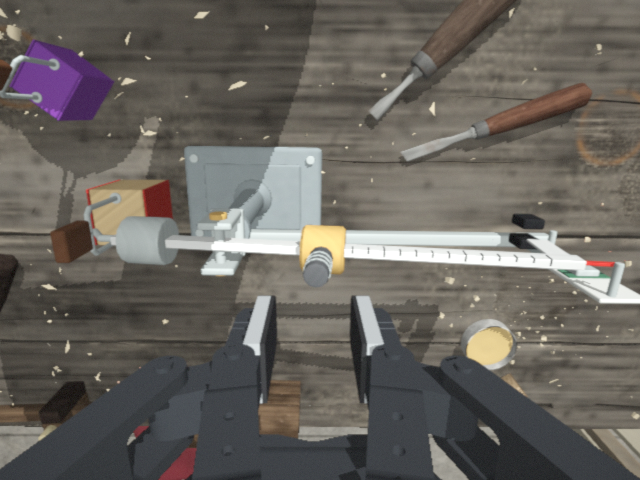

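View pics/z_11.png

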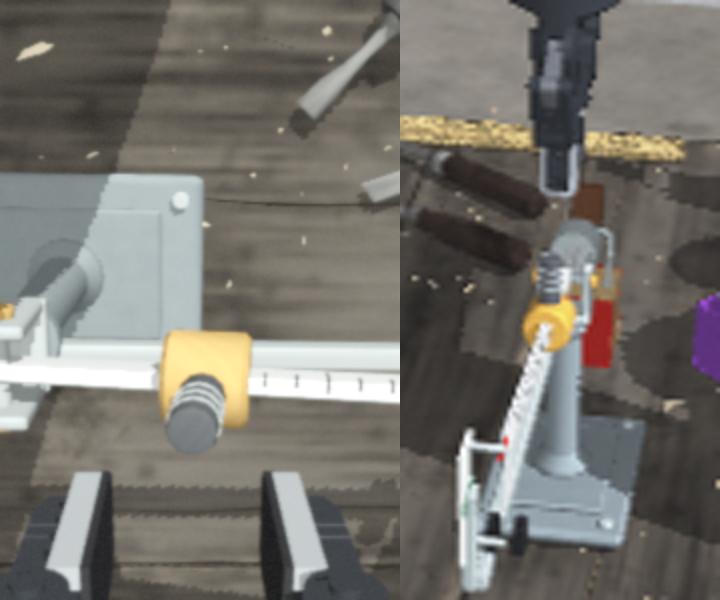

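View pics/z_s11.png

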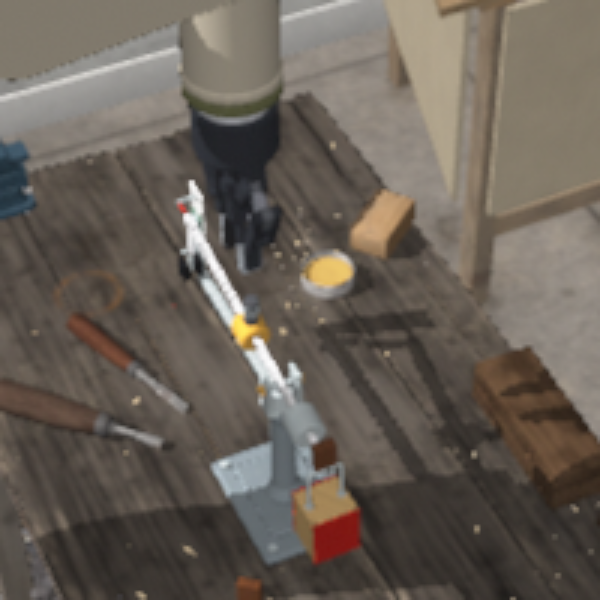

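Run:
```python
from h import *
w=load('w11')
print('knob top',plane(w,(317,274),.229))
for X in ([.5155+.005,.104,.286],[.5155+.011+.005,.104-.015,.286],[.5155+.005+.011,.104+.015,.286]): print(proj(w,X))
```

```text
knob top [0.52101376 0.10621419 0.229     ]
[312.85364279 326.55148718]
[277.05697717 349.55834281]
[348.43136973 349.86093622]
```

Request:
drive_tool([
  [0, 0.04, 0.4, 0, 0, 0, 0.3],
  [0, 0.04, 0.9, 0, 0, 0, 0.3],
  [0, 0.04, 1.3, 0, 0, 0, 0.3],
  [0, 0.04, 1.6, 0, 0, 0, 0.3],
  [0, 0.04, 1.75, 0, 0, 0, 0.3],
  [0, 0.04, 1.8, 0, 0, 0, 0.3],
  [0, 0.04, 1.8, 0, 0, 0, 0.3],
  [0, 0.04, 1.8, 0, 0, 0, 0.3],
])

```text
t: 16.23
tool_pos: [0.5161, 0.1057, 0.2143]
eef_rot: [3.141, 0.001, 3.141]
contact_force: [0.1, 0.4, 0.4]
finger_gap: 0.0298
```

```bash
python3 look.py 12
```

```text
[0.10705426 0.36737639 0.44193099]
t 16.23 pos [0.5161 0.1057 0.2143] yaw [1.7999e+02 8.0000e-02 1.7997e+02] units [-0.113 -4.068 -0.392] [1.1000e-02 9.0000e-03 1.4995e+01] gap 0.02983840682861303
```

View pics/w12.png

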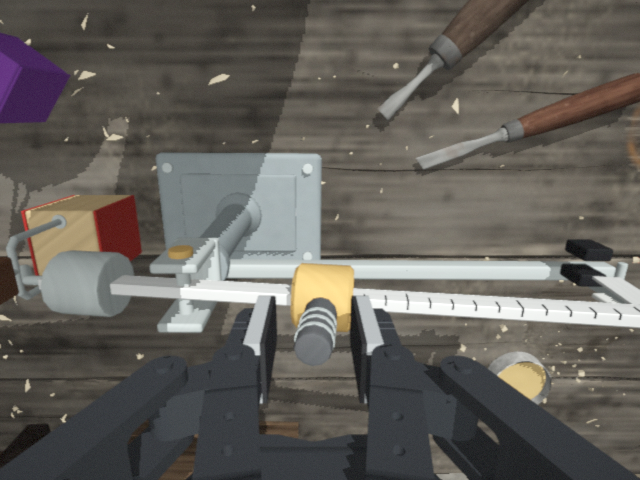

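View pics/z_12.png

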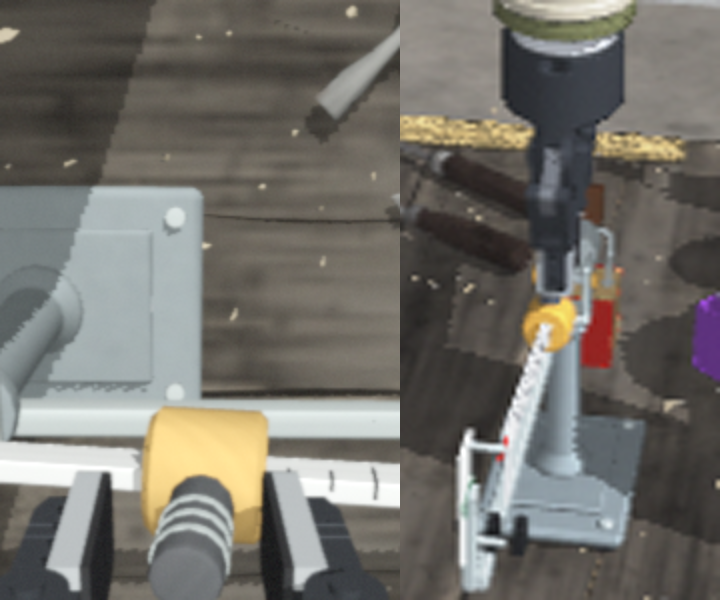

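Request:
drive_tool([
  [0, 0.1, 0, 0, 0, 0, 0.3],
  [0, 0.2, 0, 0, 0, 0, 0.3],
  [0, 0.3, 0, 0, 0, 0, 0.3],
  [0, 0.4, 0, 0, 0, 0, 0.3],
  [0, 0.5, 0, 0, 0, 0, 0.3],
  [0, 0.6, 0, 0, 0, 0, 0.3],
  [0, 0.7, 0, 0, 0, 0, 0.3],
  [0, 0.8, 0, 0, 0, 0, 0.3],
])

```text
t: 17.0
tool_pos: [0.5156, 0.1381, 0.2132]
eef_rot: [-3.141, -0.0, 3.142]
contact_force: [1.8, -2.5, -0.5]
finger_gap: 0.0299
```

```bash
python3 look.py 13
```

```text
[ 1.78956248 -2.46406886 -0.53213337]
t 17.0 pos [0.5156 0.1381 0.2132] yaw [-179.99   -0.    180.  ] units [-0.123 -4.877 -0.419] [-1.0000e-03  0.0000e+00  1.4999e+01] gap 0.02987517173839211
```

View pics/w13.png

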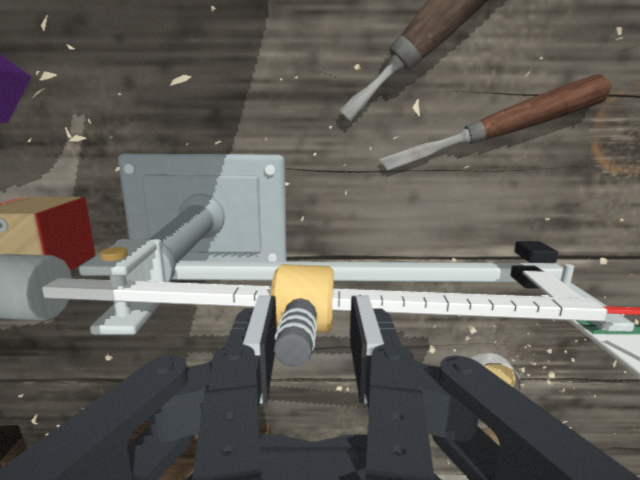

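Request:
drive_tool([
  [0, 0.1, 0, 0, 0, 0, 0.3],
  [0, 0.2, 0, 0, 0, 0, 0.3],
  [0, 0.3, 0, 0, 0, 0, 0.3],
  [0, 0.4, 0, 0, 0, 0, 0.3],
  [0, 0.4, 0, 0, 0, 0, 0.3],
  [0, 0.3, 0, 0, 0, 0, 0.3],
  [0, 0.2, 0, 0, 0, 0, 0.3],
  [0, 0.2, 0, 0, 0, 0, 0.3],
  [0, 0.2, 0, 0, 0, 0, 0.3],
  [0, 0.2, 0, 0, 0, 0, 0.3],
  [0, 0.2, 0, 0, 0, 0, 0.3],
  [0, 0.2, 0, 0, 0, 0, 0.3],
  [0, 0.2, 0, 0, 0, 0, 0.3],
  [0, 0.2, 0, 0, 0, 0, 0.3],
])

```text
t: 18.27
tool_pos: [0.5156, 0.1457, 0.2133]
eef_rot: [3.142, -0.0, 3.142]
contact_force: [0.6, 0.8, -0.4]
finger_gap: 0.0298
```

```bash
python3 look.py 14; python3 -c "
from h import *
im=cv2.imread('pics/d14.png');cv2.imwrite('pics/zz.png',cv2.resize(im[230:340,270:350],None,fx=5,fy=5,interpolation=cv2.INTER_CUBIC))"
```

```text
[ 0.57703193  0.75764122 -0.41886954]
t 18.27 pos [0.5156 0.1457 0.2133] yaw [180.    -0.   179.99] units [-0.124 -5.067 -0.418] [-0.    -0.    14.999] gap 0.029819094389050758
```

View pics/w14.png

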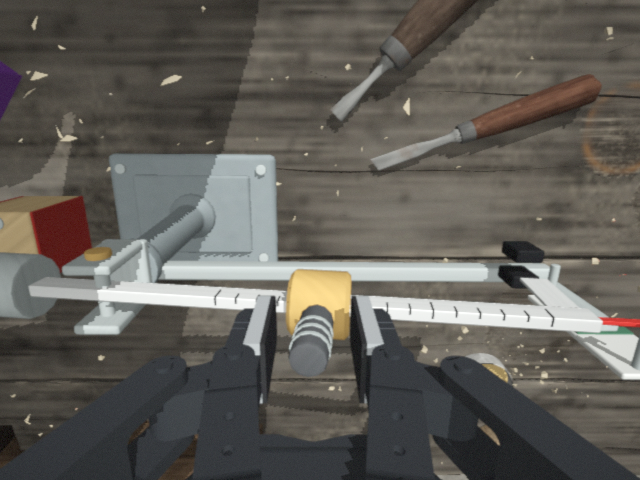

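View pics/zz.png

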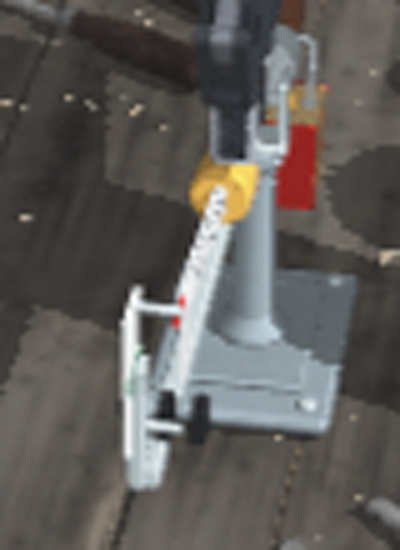

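Request:
drive_tool([
  [0, 0.1, 0, 0, 0, 0, 0.3],
  [0, 0.2, 0, 0, 0, 0, 0.3],
  [0, 0.3, 0, 0, 0, 0, 0.3],
  [0, 0.4, 0, 0, 0, 0, 0.3],
  [0, 0.42, 0, 0, 0, 0, 0.3],
  [0, 0.42, 0, 0, 0, 0, 0.3],
  [0, 0.3, 0, 0, 0, 0, 0.3],
  [0, 0.27, 0, 0, 0, 0, 0.3],
  [0, 0.27, 0, 0, 0, 0, 0.3],
  [0, 0.27, 0, 0, 0, 0, 0.3],
  [0, 0.27, 0, 0, 0, 0, 0.3],
  [0, 0.27, 0, 0, 0, 0, 0.3],
  [0, 0.27, 0, 0, 0, 0, 0.3],
  [0, 0.27, 0, 0, 0, 0, 0.3],
  [0, 0.27, 0, 0, 0, 0, 0.3],
  [0, 0.27, 0, 0, 0, 0, 0.3],
  [0, 0.27, 0, 0, 0, 0, 0.3],
])

```text
t: 19.78
tool_pos: [0.5156, 0.1565, 0.2133]
eef_rot: [-3.142, 0.0, 3.142]
contact_force: [-0.1, 0.4, 0.2]
finger_gap: 0.0301
```

```bash
cat > lk2.py <<'E'
import sys
from h import *
t=sys.argv[1]
go([.5205,-.057,.230],90)
grab('wrist','w'+t);grab('side','d'+t)
im=cv2.imread('pics/d%s.png'%t);i2=cv2.resize(im[230:340,280:340],None,fx=5,fy=5,interpolation=cv2.INTER_CUBIC)
im=cv2.imread('pics/w%s.png'%t);i1=cv2.resize(im[200:400,230:480],None,fx=1.9,fy=1.9)
i1=np.vstack([i1,np.zeros((len(i2)-len(i1),i1.shape[1],3),np.uint8)])
cv2.imwrite('pics/zz%s.png'%t,np.hstack([i1,i2]))
# red pointer in side
for n,f in (('side','d'+t),):
    a=load(f)['im'].astype(int);m=(a[:,:,0]>150)&(a[:,:,1]<90)&(a[:,:,2]<90);m[:, :280]=0;m[:,340:]=0;m[:270]=0;m[340:]=0
    v,u=np.nonzero(m);print('red px',len(u),u.mean() if len(u) else 0,v.mean() if len(u) else 0)
b=load('d'+t)
for dz in (.03,.008,0,-.008,-.03): print(dz,proj(b,[.521,.290,.175+dz]).round(1),end=' ')
E
python3 lk2.py 15
```

```text
t 19.78 pos [0.5156 0.1565 0.2133] yaw [-180.    0.  180.] units [-0.123 -5.337 -0.417] [ 0.  0. 15.] gap 0.03010343363294113
red px 1 305.0 305.0
0.03 [305.3 294.9] 0.008 [305.3 302.6] 0 [305.3 305.4] -0.008 [305.3 308.1] -0.03 [305.3 315.6]
```

View pics/zz15.png

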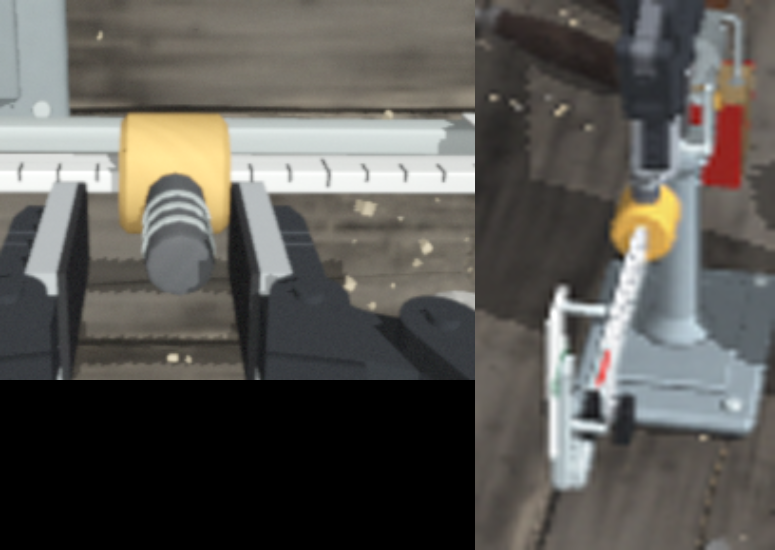

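Request:
drive_tool([
  [0, 0.07, 0, 0, 0, 0, 0.3],
  [0, 0.07, -0.3, 0, 0, 0, 0.3],
  [0, 0.07, -0.8, 0, 0, 0, 0.3],
  [0, 0.07, -1.4, 0, 0, 0, 0.3],
  [0.5, 0.5, -2.0, 0, 0, 0, 0.3],
  [1.0, 1.2, -2.0, 0, 0, 0, 0.3],
  [1.5, 2.0, -2.0, 0, 0, 0, 0.3],
  [2.0, 2.8, -2.0, 0, 0, 0, 0.3],
  [2.0, 2.8, -2.0, 0, 0, 0, 0.3],
  [2.0, 2.8, -2.0, 0, 0, 0, 0.3],
  [2.0, 2.8, -2.0, 0, 0, 0, 0.3],
])

```text
t: 20.8
tool_pos: [0.4357, 0.2686, 0.2941]
eef_rot: [-3.142, 0.001, -3.141]
contact_force: [0.1, -0.1, -0.7]
finger_gap: 0.0302
```

```bash
python3 lk2.py 16; python3 -c "
from h import *
grab('scene','s16')"
```

```text
t 20.8 pos [0.4357 0.2686 0.2941] yaw [-1.8000e+02  5.0000e-02 -1.7994e+02] units [-2.11  -8.141  1.604] [6.000e-03 7.000e-03 1.501e+01] gap 0.03019249262142621
red px 1 305.0 305.0
0.03 [305.3 294.9] 0.008 [305.3 302.6] 0 [305.3 305.4] -0.008 [305.3 308.1] -0.03 [305.3 315.6]
```

View pics/w16.png

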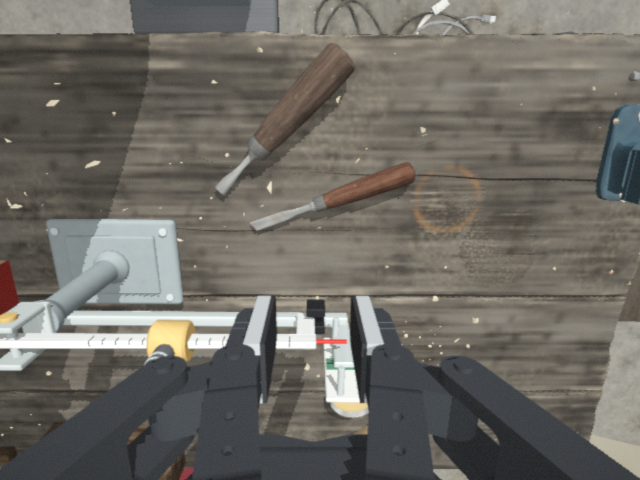

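View pics/zz16.png

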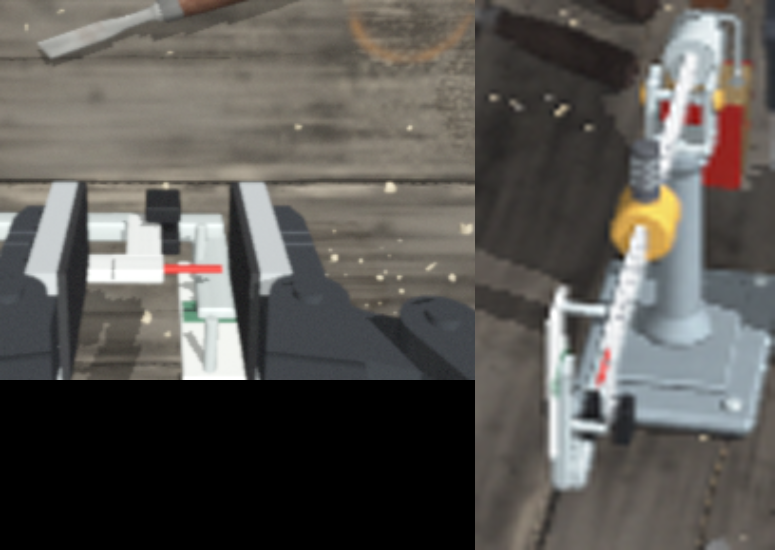

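Run:
```python
from h import *
im=cv2.imread('pics/s16.png');cv2.imwrite('pics/z16.png',cv2.resize(im[140:200,235:315],None,fx=8,fy=8,interpolation=cv2.INTER_CUBIC))
im=cv2.imread('pics/d16.png');cv2.imwrite('pics/z17.png',cv2.resize(im[285:330,285:325],None,fx=13,fy=13,interpolation=cv2.INTER_CUBIC))
w=load('w16');b=load('d16')
x,r=tri([(w,(346,341)),(b,(305,306.8))]);print(x,r)
```

```text
[0.5216723  0.29384417 0.17430943] [0.0008398714293749503, 0.0008398714293750293]
```

View pics/z16.png

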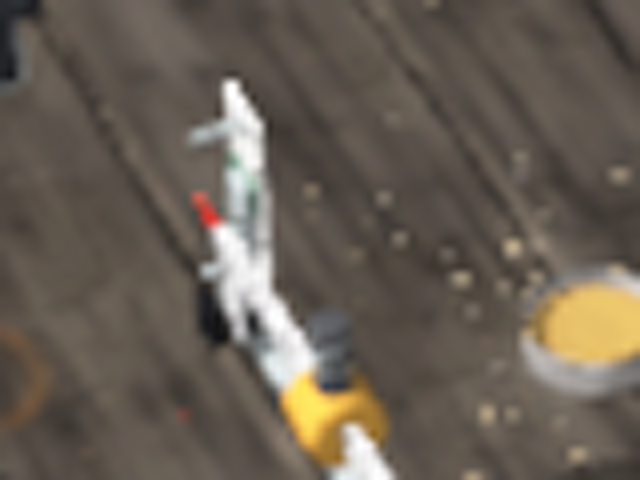

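View pics/z17.png

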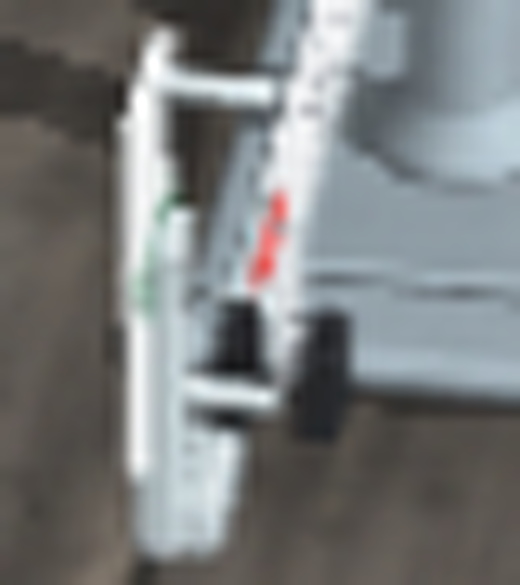

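```bash
python3 - <<'E'
from h import *
w=load('w16');b=load('d16');a=load('s16')
T=lambda u,v:print(*tri([(a,u),(b,v)]))
T((259.75,164.4),(304.9,306.9))
T((258.9,157.1),(306.0,292.1))
T((260.8,173.5),(306.3,315.6))
print(tri([(a,(259.75,164.4)),(b,(304.9,306.9)),(w,(346,341))]))
E
python3 -c "
import cv2
im=cv2.imread('pics/w16.png');cv2.imwrite('pics/z18.png',cv2.resize(im[300:410,270:370],None,fx=5,fy=5,interpolation=cv2.INTER_CUBIC))"
```

```text
[0.52227444 0.29430539 0.17416583] [0.0011725287620993354, 0.0011725287620993788]
[0.52004857 0.28661892 0.21061345] [0.00019391783179727003, 0.00019391783179725783]
[0.52029929 0.28692742 0.14332251] [0.0012778628717964664, 0.0012778628717963192]
(array([0.52237252, 0.29397119, 0.17424116]), [0.0010540184115103615, 0.0013304314306895567, 0.000395471323064512])
```

View pics/z18.png

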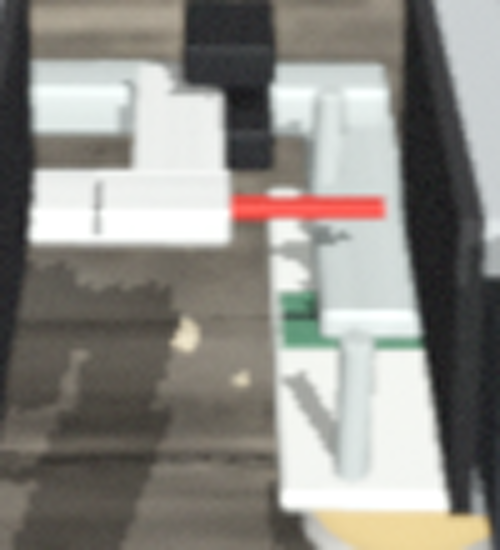

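Request:
drive_tool([
  [0.5, 0.2, 0, 0, 0, 0, -0.5],
  [1.0, 0.4, 0, 0, -0.8, 0, -1],
  [1.5, 0.55, 0, 0, -1.6, 0, -1],
  [1.65, 0.55, 0, 0, -2.4, 0, -1],
  [1.65, 0.55, 0, 0, -3.2, 0, -1],
  [1.65, 0.55, 0, 0, -4, 0, -1],
  [1.65, 0.55, 0, 0, -5, 0, -1],
  [1.65, 0.55, 0, 0, -5, 0, -1],
  [1.65, 0.55, 0, 0, -5, 0, -1],
])

```text
t: 21.7
tool_pos: [0.3687, 0.2902, 0.2925]
eef_rot: [-3.141, 0.521, -3.14]
contact_force: [0.8, -0.3, 0.5]
finger_gap: 0.0856
```

```bash
python3 -c "
from h import *
grab('wrist','w20');im=cv2.imread('pics/w20.png');cv2.imwrite('pics/z20.png',cv2.resize(im[200:400,220:420],None,fx=3,fy=3,interpolation=cv2.INTER_CUBIC))"
```

```text
(no output)
```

View pics/z20.png

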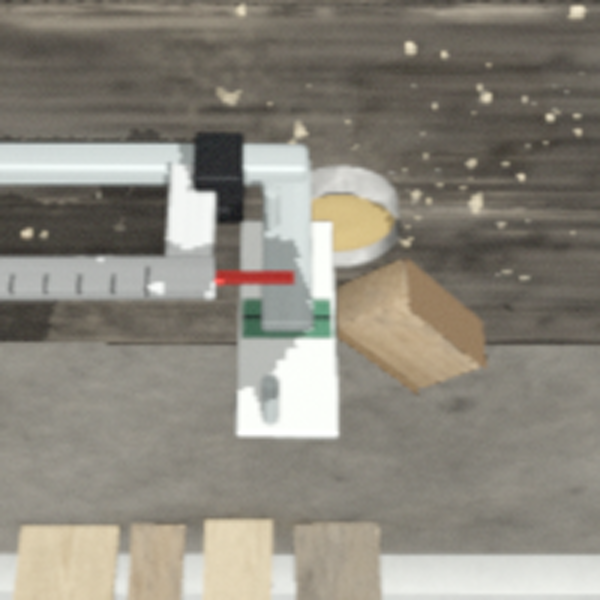

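View pics/w20.png

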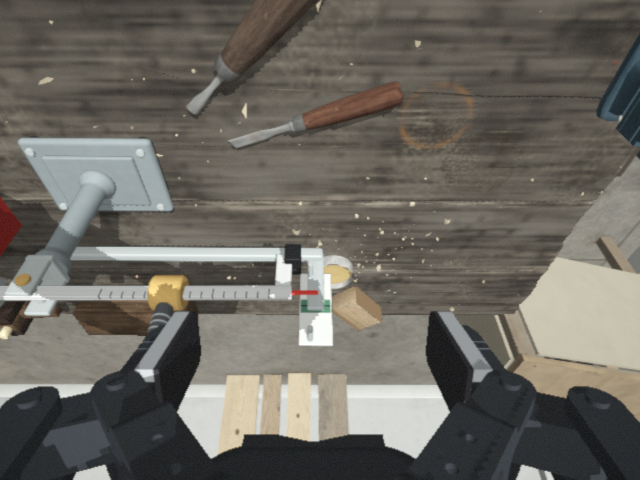

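Run:
```python
from h import *
w=load('w20');f=lambda u,v:(220+u/3-.33,200+v/3-.33)
def atx(uv,x):
    o,d=ray(w,uv);return o+d*(x-o[0])/d[0]
t=plane(w,f(288,437),.214);bt=plane(w,f(288,222),.136);print('plate top/bot',t,bt)
for xp in (t[0],bt[0],(t[0]+bt[0])/2,.549): print(xp,'index z',atx(f(288,317),xp)[2], 'green edges',atx(f(288,300),xp)[2],atx(f(288,337),xp)[2],'top',atx(f(288,437),xp)[2],'bot',atx(f(288,222),xp)[2])
for x in (.520,.5215,.523): print(x,'pointer tip',atx(f(292,277),x))
print(tri([(w,f(293,277)),(load('w16'),(346,341))]),tri([(w,f(293,277)),(load('w16'),(346,341)),(load('d16'),(304.9,306.9)),(load('s16'),(259.75,164.4))]))
```

```text
plate top/bot [0.54584874 0.29248104 0.214     ] [0.54471146 0.29268518 0.136     ]
0.5458487372893701 index z 0.17280245139091496 green edges 0.1664198790949351 0.18012623235470906 top 0.214 bot 0.13512751681172866
0.5447114593307092 index z 0.1735392212892455 green edges 0.16717964040371525 0.1808366204047231 top 0.21458836738823503 bot 0.136
0.5452800983100397 index z 0.17317083634008024 green edges 0.1667997597493252 0.18048142637971606 top 0.2142941836941175 bot 0.13556375840586432
0.549 index z 0.17076094914492282 green edges 0.16431467036992178 0.17815783109005937 top 0.21236970355700996 bot 0.13270996909095137
0.52 pointer tip [0.52       0.29362576 0.17553686]
0.5215 pointer tip [0.5215     0.29364353 0.1744926 ]
0.523 pointer tip [0.523      0.2936613  0.17344834]
(array([0.52337109, 0.29387737, 0.1731692 ]), [9.143150714658617e-05, 9.14315071466486e-05]) (array([0.52235563, 0.29396617, 0.17413954]), [0.00020018284363834823, 0.0004356917735414108, 0.001275189645576492, 0.001113608055132753])
```

Run:
```python
from h import *
grab('scene','s21');im=cv2.imread('pics/s21.png');i1=cv2.resize(im[130:330,230:350],None,fx=3,fy=3,interpolation=cv2.INTER_CUBIC)
grab('side','d21');im=cv2.imread('pics/d21.png');i2=cv2.resize(im[180:330,280:370],None,fx=4,fy=4,interpolation=cv2.INTER_CUBIC)
cv2.imwrite('pics/z21.png',np.hstack([i1,i2]))
```

```text
(no output)
```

View pics/z21.png

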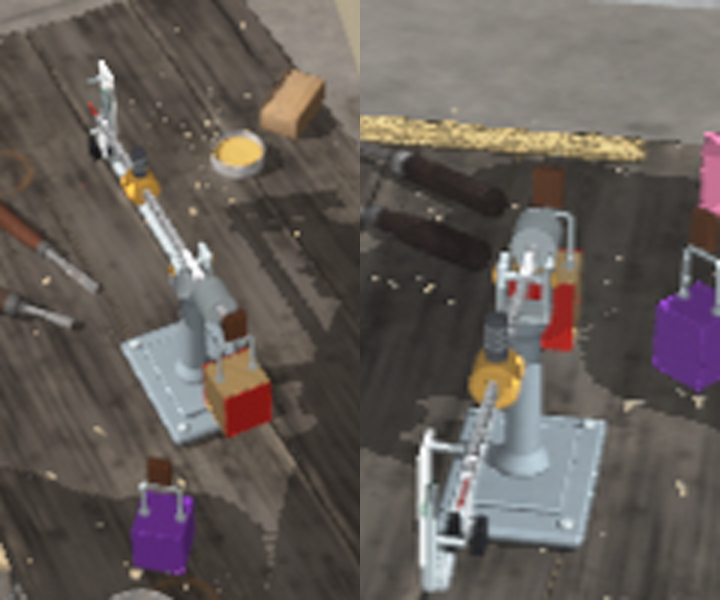

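The sample hangs upright on the hook, the beam is level and at rest, and the gripper is clear of everything.

```bash
python3 -c "
from h import *
print(workorder.finish_job())"
```

```text
the job is handed in; nothing more can be done
None
```

I hung the red-ended sample by its loop on the hook, then pushed the poise outward with loosely open jaws (no pinching) until the beam levelled. I moved the arm clear and handed the job in at about 22 s.

**Last checks:**
- **Pointer:** the tip measured about 174 mm high, with the index line at about 173 mm in the same wrist view. That is within about 1–2 mm, so well inside the ±8 mm band. Against the midpoint of the stop pins (about 177 mm) it read roughly 3 mm low, which is still inside.
- **Rest and hang:** the pointer and beam looked the same in pictures before and after the arm moved away. The sample hung upright, judged by eye from two views, and I did not measure the eye-to-hook distance after release.
- **Forces:** the readings I took while hooking and pushing stayed under about 3 N. These are wrist readings at the end of each move, not a continuous record.
- **Tea glass and wax tin:** neither was touched. I did not measure their positions again at the end.

**What failed or disagreed:** the first grasp missed the tag and closed on air. In the pictures the fingertips stood about level with the reported tool point and about 5 mm to one side, not 25 mm ahead of it as stated. I worked from the measured fingertip position after that and the second grasp held.

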